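# Cap the bottle that is still full

### The job

Two of the three identical square bottles in the tray are empty and one is still full: lift them to feel which one is heavy. Then turn the square measuring cap, which stands mouth up on the desk, upside down and put it over the neck of the full bottle, square with it, and press it until it snaps past the bumps and sits fully home on the shoulder. Keep the open bottles upright, leave all three standing in their places in the tray, and do not push the pocket scale or the label pad about.

Things in the scene. Friction and masses are not known exactly. Their poses are not given: they have to be found in the camera images.
- bottle_a: one of three identical-looking open white square bottles; any may be the full one (0.26 kg; empty 0.06). Body 56x56 mm, 82 high; 48x48 shoulder, flat top at 90; neck 36 dia up to 104 with 4 sprung snap bumps, 15 wide, at 97, 22.2 out along x and y; spout up to 114. The cap needs several N to pass the bumps. Origin: centre of underside, z up, x, y square to the sides.
- bottle_b: one of three identical-looking open white square bottles; any may be the full one (0.26 kg; empty 0.06). Body 56x56 mm, 82 high; 48x48 shoulder, flat top at 90; neck 36 dia up to 104 with 4 sprung snap bumps, 15 wide, at 97, 22.2 out along x and y; spout up to 114. The cap needs several N to pass the bumps. Origin: centre of underside, z up, x, y square to the sides.
- bottle_c: one of three identical-looking open white square bottles; any may be the full one (0.26 kg; empty 0.06). Body 56x56 mm, 82 high; 48x48 shoulder, flat top at 90; neck 36 dia up to 104 with 4 sprung snap bumps, 15 wide, at 97, 22.2 out along x and y; spout up to 114. The cap needs several N to pass the bumps. Origin: centre of underside, z up, x, y square to the sides.
- cap: square white measuring cap: hollow cup, 48x48 mm outside, 48 high, walls and bottom 3 thick (inside 42x42, 45 deep), 30 g. It stands on its closed end, mouth up, and also lies steadily on any flat side. Origin: centre of the closed end's outside; z points to the mouth, x and y square to the sides. On a bottle it is upside down (z down), its rim on the shoulder.
- cap_mouth (a point): centre of the cap's mouth, 48 mm from the closed end in the plane of the rim; 90 mm above the bottle's underside when the cap is fully home, about 101 mm when it merely rests on the snap bumps
- tray: flat black rubber spill tray, 150 (x) x 380 (y) mm, floor 4 mm thick, lip 8 mm high, fixed; the three bottles stand in it in a row. Origin: centre of the underside.
- pocket_scale: flat black pocket scale with a lid, 83 x 130 x 23 mm, lying beyond the cap on the right of the desk; not to be pushed about. Origin: centre of the underside.
- label_pad: pad of paper labels, 74 x 105 x 11 mm, lying beyond the cap on the right of the desk; not to be pushed about. Origin: centre of the underside.
Things that resemble listed ones, but are neither listed nor needed, are in the scene too. Leave any green look-alike of the bottle_a alone.

How it is judged (in metres and radians):
On the way:
1. a bottle is lifted clear of the tray to feel its weight (height (world z) of any of bottle_a, bottle_b, bottle_c above 0.016 m), for 0.1 s.
At the end, for the whole second after the job is handed in: The cap is upside down on the full bottle (over 1.7 N on the tray): rim within 2.5 mm of the shoulder, centred within 6 mm, square within 0.2 rad (any quarter turn). All three bottles stand upright in the tray, within 5 cm of their starts, at rest ((((horizontal distance between cap and bottle_a below 0.006 m and z of cap_mouth in the frame of bottle_a between 0.086 and 0.0925 m and angle between cap's own z axis and vertical above 3.04 rad and (angle between the x axis of cap and the x axis of bottle_a, either way round below 0.2 rad or angle between the x axis of cap and the x axis of bottle_a, either way round above 1.37 rad)) and contact force between bottle_a and tray above 1.7 N) or ((horizontal distance between cap and bottle_b below 0.006 m and z of cap_mouth in the frame of bottle_b between 0.086 and 0.0925 m and angle between cap's own z axis and vertical above 3.04 rad and (angle between the x axis of cap and the x axis of bottle_b, either way round below 0.2 rad or angle between the x axis of cap and the x axis of bottle_b, either way round above 1.37 rad)) and contact force between bottle_b and tray above 1.7 N) or ((horizontal distance between cap and bottle_c below 0.006 m and z of cap_mouth in the frame of bottle_c between 0.086 and 0.0925 m and angle between cap's own z axis and vertical above 3.04 rad and (angle between the x axis of cap and the x axis of bottle_c, either way round below 0.2 rad or angle between the x axis of cap and the x axis of bottle_c, either way round above 1.37 rad)) and contact force between bottle_c and tray above 1.7 N)) and angle between each of bottle_a, bottle_b, bottle_c's own z axis and vertical below 0.06 rad and distance of each of bottle_a, bottle_b, bottle_c from where it was at the start of the episode below 0.05 m and height (world z) of each of bottle_a, bottle_b, bottle_c below 0.009 m and linear speed of each of bottle_a, bottle_b, bottle_c, cap below 0.02 m/s); the robot touches nothing.
It fails at once if a bottle is tipped by more than 0.5 rad (angle between any of bottle_a, bottle_b, bottle_c's own z axis and vertical above 0.5 rad).
It fails at once if the pocket scale or the label pad is pushed by more than 3 cm (distance of any of pocket_scale, label_pad from where it was at the start of the episode above 0.03 m).
It also fails if it takes over 72 s, if anything falls off the work surface, if the arm or the gripper's body presses on something with over 40 N, if the wrist force passes 120 N, or if a joint passes its speed limit or range.

### The arm

A 6-joint arm with a two-finger parallel gripper is mounted at the origin on a cart in front of the work surface, level with it; the furniture and walls round the work are solid. World frame = base frame: x ahead of the robot, y to its left, z up, the work surface at z = 0. Lengths are in mm, angles in rad, forces in N, time in s.
With the tool pointing down it reaches from about 375 to 825 mm from the base axis. Payload 5.5 kg.
Tool frame: the origin (TCP) lies midway between the tips of the shut fingers; the grasp point (between the pads) lies 19 mm behind it; z points along the fingers, y is the line along which they close (so a half turn about z gives the same grasp; the last joint's range is limited). The gripper opens to 85 mm and grips with 20 to 120 N. Pads are 22 mm wide; open, the fingers measure 114 mm over their backs; the gripper's body (76 mm by 85 mm) begins 54 mm behind the grasp point. The pads swing forward as they close: fully open they stand 13 mm farther back than shut.
Start: joints at [1.237, 0.314, -0.047, 1.21, 0, 1.571], TCP at [196.578, 566.879, 231.299] pointing down, gripper open.
Joint ranges: [-2.67, 2.67], [-0.69, 1.73], [-1.03, 1.25], [-2.08, 2.16], [-1.42, 1.45], [-3.14, 3.14]. Speed limits (rad/s): [2.39, 2.39, 3.01, 3.14, 3.14, 3.14].

### API

Orientations are given as a unit quaternion [w, x, y, z].
In Python, from rig import sensors, cams, job gives the robot as it stands.
- The arm moves only by the tool drive_tool, never from a script. Its argument "increments" is a list of rows, each a list of 7 numbers: the shift along the tool's x, y, z scaled (see below), then the turn, a rotation vector about the tool's x, y, z scaled (see below), then the opening, from 0 (shut) to 1 (fully open). In form: [[x, y, z, wx, wy, wz, grip], ...]. A call has exactly 5 rows; each row shifts and turns the commanded pose from where the row before left it, along the tool's axes as they then stand; what a row does not reach is not made up. The controller multiplies each number of a shift by 2.5 cm and each number of a turn by 4 degrees. A row lasts 1/8 s, in which the tool goes at most 62.5 mm and 10.7 degrees, less where a joint would pass 70% of its speed; a pose out of reach is approached as far as the arm can. A call with a number of a shift or a turn outside -1 to 1 is refused whole. A call with a gripper value outside its range is refused whole. The fingers move at their own pace and stop on an object; "force" is the grip in N (left out, the last holds). Time passes only in rows, so rows that do not move let the fingers close, or fill a call up. It gives the time, the measured TCP pose, the force, the opening and the grip force at its end, in the units of the state.
- sensors.read_state(): the state, without advancing time (a new reading comes with each control period).
- cams.camera(name): name is "side" or "top"; returns a dict with "frame" (480x640x3 uint8, red, green, blue), "fx", "fy", "cx", "cy" (pixels), "D" ([k1, k2, p1, p2, k3] as OpenCV has them; the pictures are not rectified), "extrinsics" (4x4, takes a point from world to camera coordinates). Camera axes: x right, y down, z forward; pixel columns grow to the right and rows downward; lengths in mm; the calibration is good to about 2 mm. A picture is of the moment at which its call begins. There is no depth.
- job.hand_in(): hands the job in; it is judged then, once.
Trained networks look in the newest picture that a camera, given by its name, has taken for a name from the list of things; names that differ only in an ending like _2 or _b are one class to them, and where a whole thing is asked for, a point or a joint stands for the part that bears it (a point fixed in the world has none). Each returns a list of dicts, best first, with "p" (0 to 1); they miss things now and then, are a little off and sometimes report something else, mostly with a low value. They report only what shows in the picture. A call takes as long as a camera call. They do not tell look-alikes from the thing itself.
- cams.find_in(camera, target): "extent" ([centre column, centre row, width, height] in pixels, round what is visible of it).
- cams.place_of(camera, target): "centre" ([column, row] in pixels: a listed point, or the origin of a listed thing).
The state is a dict: "clock": time; "joint_pos": joint angles; "qd": joint speeds; "effort": joint torques, N m; "eef_pos": TCP position; "tool_rot": TCP orientation; "contact_force": force on the tool from outside, world axes, zero at the start; "wrist_torque": the same for the moment, N m; "opening": finger opening in mm; "grasp_force": force on a finger pad.
Only numpy, scipy, OpenCV 4.12 (cv2) and the standard library are available. Lean on these libraries where they do the work, as an engineer would, in place of code of your own. Each camera call takes 0.05 s, during which the arm holds its last target. There are 200 camera calls.

## Working session

There is one attempt and no reset: what is moved stays moved. The work goes in short steps, Python scripts to look and compute and a tool call to move; the robot and the scene stay as the last step left them, time stands still between calls to the robot, and variables do not carry over. Pictures are saved under pics/ and viewed, at most 12 in all, crops included, and the job is handed in when it is done.

Besides the shell and the picture viewer there is one more tool, called after "Call:" as name([rows], argument=value, ...), one row to a line, values as JSON. drive_tool: Moves the arm, as the interface text tells. Its arguments: {"type":"object","properties":{"increments":{"type":"array","items":{"type":"array","items":{"type":"number"}}},"force":{"type":"number"}},"required":["increments"]}

```bash
mkdir -p pics; cat > h.py <<'E'
import numpy as np, cv2
from rig import sensors, cams, job
def K(c): return np.array([[c['fx'],0,c['cx']],[0,c['fy'],c['cy']],[0,0,1]],float)
def unproj(c,uv,z):
    E=np.array(c['extrinsics']);R=E[:3,:3];t=E[:3,3]
    p=cv2.undistortPoints(np.array([[uv]],float),K(c),np.array(c['D'],float))[0,0]
    d=R.T@np.array([p[0],p[1],1]);o=-R.T@t
    return o+d*(z-o[2])/d[2]
def proj(c,P):
    E=np.array(c['extrinsics'])
    return cv2.projectPoints(np.array(P,float).reshape(-1,3),cv2.Rodrigues(E[:3,:3])[0],E[:3,3],K(c),np.array(c['D'],float))[0][:,0]
def snap(n,f):
    c=cams.camera(n);cv2.imwrite('pics/'+f,c['frame'][:,:,::-1]);return c
E
python3 - <<'E'
from h import *
for n in ('top','side'):
    c=snap(n,n+'0.png')
    E=np.array(c['extrinsics']);print(n,c['fx'],c['cx'],c['cy'],(-E[:3,:3].T@E[:3,3]).round(),E[2,:3].round(2))
    for t,z in (('bottle_a',4),('cap',0),('cap_mouth',48),('pocket_scale',0),('label_pad',0),('tray',0)):
        for r in cams.place_of(n,t)[:5]: print(t,np.round(r['p'],2),np.round(r['centre']),unproj(c,r['centre'],z).round())
print(sensors.read_state())
E
```

```text
top 482.4539436835191 314.9331555050949 247.56110054128416 [ 274.   63. 1583.] [ 0.16  0.02 -0.99]
bottle_a 0.9 [316. 261.] [490.  91.   4.]
bottle_a 0.81 [224. 300.] [359. 387.   4.]
bottle_a 0.81 [184. 301.] [352. 521.   4.]
bottle_a 0.69 [358. 254.] [517. -49.   4.]
bottle_a 0.55 [277. 270.] [459. 218.   4.]
cap 0.49 [442. 258.] [ 507. -327.    0.]
cap_mouth 0.67 [441. 256.] [ 506. -312.   48.]
cap_mouth 0.38 [315. 265.] [471.  93.  48.]
pocket_scale 0.86 [415. 221.] [ 631. -238.    0.]
label_pad 0.74 [455. 224.] [ 624. -372.    0.]
tray 0.65 [316. 264.] [481.  90.   0.]
side 453.6785871101759 321.8334071237687 234.93045250912385 [ 462. -869.  645.] [ 0.05  0.85 -0.52]
bottle_a 0.95 [324. 288.] [511. -50.   4.]
bottle_a 0.9 [304. 230.] [474. 213.   4.]
bottle_a 0.83 [310. 254.] [484.  91.   4.]
bottle_a 0.78 [268. 202.] [368. 390.   4.]
bottle_a 0.63 [269. 185.] [366. 515.   4.]
cap 0.73 [331. 384.] [ 505. -323.   -0.]
cap_mouth 0.61 [303. 230.] [469. 135.  48.]
cap_mouth 0.58 [329. 365.] [ 503. -321.   48.]
pocket_scale 0.83 [394. 346.] [ 635. -239.    0.]
label_pad 0.71 [409. 403.] [ 636. -373.    0.]
{'clock': 0.7, 'joint_pos': array([ 1.23698257e+00,  3.13457316e-01, -4.71025179e-02,  1.21022218e+00,
       -1.57960284e-05,  1.57080129e+00]), 'qd': array([-2.70823105e-04,  4.40225240e-04,  6.25246296e-04,  9.01160287e-05,
       -1.66422119e-03,  4.21636964e-04]), 'effort': array([ 8.89610074e-04, -5.39285266e+01,  3.39986837e+01,  1.40111348e-03,
        9.95071196e-05, -1.40635561e-05]), 'eef_pos': array([196.58960794, 566.86505497, 231.32399753]), 'tool_rot': array([8.97693665e-06, 1.66135457e-01, 9.86102941e-01, 5.74353567e-06]), 'contact_force': array([-0.58075119, -0.55182234,  0.07584967]), 'wrist_torque': array([0.04912555, 0.01152405, 0.04214654]), 'grasp_force': 0.0, 'opening': 85.35241550933408}
```

View pics/top0.png

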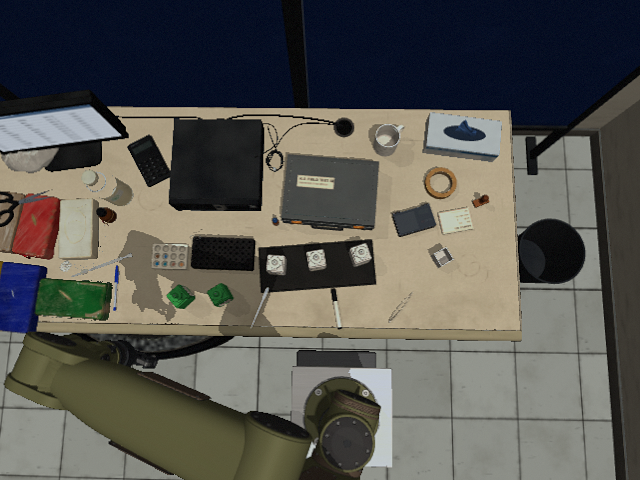

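View pics/side0.png

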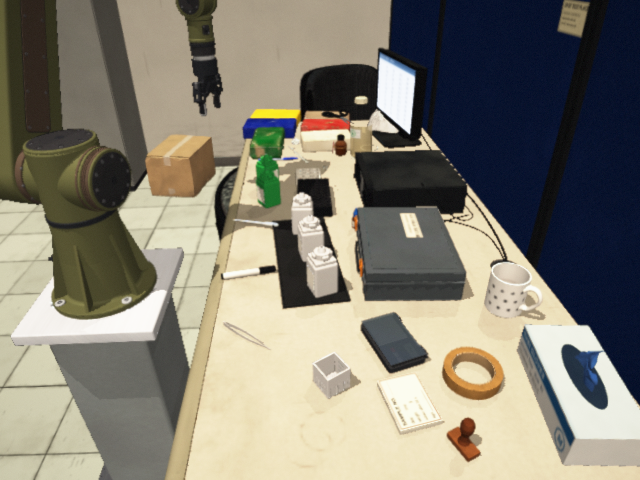

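The top view shows the white bottles at (275,264), (316,259) and (360,254), and the cap at (441,256). The green look-alikes are at (180,296) and (220,294). Next I'll enlarge the crops to get yaws.

```bash
python3 - <<'E'
import cv2,numpy as np
t=cv2.imread('pics/top0.png');s=cv2.imread('pics/side0.png')
r=lambda i,x,y,w,h,W,H:cv2.resize(i[y:y+h,x:x+w],(W,H),interpolation=cv2.INTER_CUBIC)
o=np.zeros((600,800,3),np.uint8)
o[:300,:660]=r(t,260,235,132,60,660,300)
o[300:600,:300]=r(t,420,236,40,40,300,300)
o[300:600,300:600]=r(s,300,340,60,60,300,300)
o[300:600,600:760]=r(s,285,185,64,120,160,300)
cv2.imwrite('pics/crop1.png',o)
E
```

```text
(no output)
```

View pics/crop1.png

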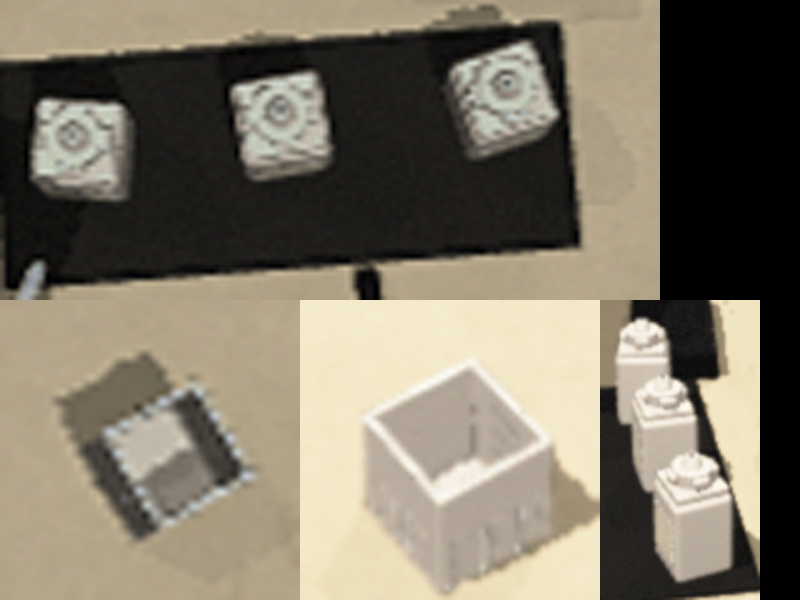

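Bottles are in the tray with yaws of a few to ~17°; the cap stands mouth up with its rim corners clear in both crops. I'll fit outlines to these.

```bash
cat > fit.py <<'E'
from h import *
from scipy.optimize import minimize
def hullpts(x,y,yaw,boxes):
    P=[]
    for (w,z0,z1) in boxes:
        for z in (z0,z1):
            for a,b in ((1,1),(1,-1),(-1,-1),(-1,1)): P.append([a*w/2,b*w/2,z])
    P=np.array(P);c,s=np.cos(yaw),np.sin(yaw)
    return np.c_[P[:,0]*c-P[:,1]*s+x,P[:,0]*s+P[:,1]*c+y,P[:,2]]
def soft(c,pts,ox,oy,w,h,S=4):
    uv=proj(c,pts); q=((uv-[ox,oy]+.5)*S*16-8).astype(np.int32)
    m=np.zeros((h*S,w*S),np.uint8);cv2.fillConvexPoly(m,cv2.convexHull(q),255,cv2.LINE_8,4)
    return cv2.resize(m,(w,h),interpolation=cv2.INTER_AREA)/255.
def fitb(c,guess,z0=4,half=26):
    g=c['frame'].astype(float).mean(2)
    u,v=proj(c,[[guess[0],guess[1],z0+45]])[0].astype(int)
    ox,oy=u-half,v-half; G=g[oy:oy+2*half,ox:ox+2*half]
    M=np.clip((G-60)/60,0,1)
    n,l,st,_=cv2.connectedComponentsWithStats((M>.3).astype(np.uint8)); lab=l[half-4:half+4,half-4:half+4]; k=np.bincount(lab[lab>0]).argmax()
    M=M*cv2.dilate((l==k).astype(np.uint8),np.ones((3,3)))
    def cost(p): return np.abs(soft(c,hullpts(p[0],p[1],p[2],[(56,z0,z0+82),(48,z0+90,z0+90),(26,z0+114,z0+114)]),ox,oy,2*half,2*half)-M).sum()
    best=min((minimize(cost,[guess[0],guess[1],a],method='Nelder-Mead',options=dict(initial_simplex=[[guess[0],guess[1],a],[guess[0]+8,guess[1],a],[guess[0],guess[1]+8,a],[guess[0],guess[1],a+.2]],xatol=.02,fatol=.02)) for a in np.linspace(-.6,.6,5)),key=lambda r:r.fun)
    return best.x.round(3),round(best.fun,1),int(M.sum())
def fitcap(views):
    # views: [(cam, rim px 4 pts, base px)], least squares pose
    from scipy.optimize import least_squares
    def res(p):
        r=[]
        for c,rim in views:
            uv=proj(c,hullpts(p[0],p[1],p[2],[(48,48,48)])[:4])
            d=np.linalg.norm(uv[:,None]-np.array(rim)[None],axis=2); r+=list(d.min(1))
        return r
    b=min((least_squares(res,[505,-322,a]) for a in np.linspace(-.7,.7,8)),key=lambda r:r.cost)
    return b.x.round(3),np.round(b.fun,2)
E
python3 - <<'E'
from fit import *
ct=cams.camera('top');cs=cams.camera('side')
for g in ((511,-50),(485,91),(470,215)): print(fitb(ct,g))
k=lambda x,y,ox,oy,s:(ox+(x+.5)/s-.5,oy+(y+.5)/s-.5)
rt=[k(x,y,420,236,7.5) for x,y in ((105,135),(195,88),(250,172),(160,225))]
rs=[k(x-300,y-300,300,340,5) for x,y in ((365,420),(472,362),(550,438),(440,500))]
print(fitcap([(ct,rt)]));print(fitcap([(cs,rs)]));print(fitcap([(ct,rt),(cs,rs)]))
for g in ((511,-50),(485,91),(470,215)):
  for z in (4,): print(proj(cs,[[g[0],g[1],z+114]]))
E
```

```text
(array([ 5.0807e+02, -5.2182e+01,  4.7800e-01]), np.float64(90.4), 320)
(array([4.88602e+02, 8.89840e+01, 2.13000e-01]), np.float64(56.2), 326)
(array([4.71834e+02, 2.17118e+02, 2.30000e-02]), np.float64(87.8), 319)
(array([ 505.971, -318.86 ,   -1.04 ]), array([1.02, 0.94, 0.91, 0.67]))
(array([ 505.399, -323.08 ,   -1.019]), array([1.03, 0.97, 1.24, 1.03]))
(array([ 505.674, -321.706,    0.546]), array([0.3 , 1.25, 1.72, 1.43, 1.58, 0.99, 0.34, 1.67]))
[[323.46528762 245.62112944]]
[[308.87840924 214.59479195]]
[[301.43003034 192.3105594 ]]
```

```bash
python3 - <<'E'
from fit import *
ct=cams.camera('top')
o=np.zeros((600,800,3),np.uint8);x0,y0,S=260,235,6
im=cv2.resize(ct['frame'][y0:y0+60,x0:x0+132,::-1],None,fx=S,fy=S,interpolation=cv2.INTER_NEAREST)
for g,col in (((508,-52,.3),(0,0,255)),((488.6,89,.17),(0,255,0)),((471.8,217,-.05),(255,0,0))):
    for b in ((56,4,4),(56,86,86),(48,94,94)):
        uv=proj(ct,hullpts(*g,[b])[:4]); q=((uv-[x0,y0]+.5)*S-.5).astype(int)
        cv2.polylines(im,[q],True,col,1)
cv2.imwrite('pics/ov.png',im)
g=ct['frame'].astype(int).mean(2).astype(int); print(g[242:270:1,346:376:2])
E
```

```text
[[  8   2   6   8  11  13  17  17  19  19  22  24  15  91 163]
 [ 17  17  20  19  19  19  15  10  43 117  65  25  18  66 165]
 [ 18  18  15  18  14  14  21  69 174 199  98  23  25  63 165]
 [ 18  15  20  18  11  42 102 187 197 195 156  23  29  66 166]
 [ 13  17  15  22  63 129 200 148 137 166 182  19  28  67 164]
 [ 23  17  31 100 203 145 178 190 190 161 159  33  25  31 165]
 [ 23  16  71 197 160 140 192 195 196 192 178 107  31  28 158]
 [ 21  15 135 172 156 171 195  90 111 192 195 109  25  18 158]
 [ 27  22 121 162 158 175 155 163 159 176 191 132  23  18 160]
 [ 25  22  88 168 121 180 117 137 158 170 178 160  21  14 164]
 [ 27  43  61 139 169 178 150 150 168 173 156 171  27  13 148]
 [ 30  35  59 110 156 174 167 133 139 171 190 190  57  19 150]
 [ 28  19  62 101 197 177 193 131 147 189 160 190  62  16 134]
 [ 30  26  59 134 110 166 195 192 191 193 174 186 114  18 134]
 [ 28  30  54 115 109 112 175 195 193 176 185 184 145  14 134]
 [ 28  27  51  72 159 188 107 152 168 167 166 187 193   6 126]
 [ 31  28  35  60 128 195 191 140 201 181 186 127 163  13 126]
 [ 31  29  32  61 112 194 192 154 138 168 157 170  83  14 129]
 [ 28  26  25  63 134 187 195 193 126 182 126 101  43  16 126]
 [ 29  28  27  54 128 166 169 151 162 101 101  95  23  16 127]
 [ 27  28  26  55 105 131 172 127 100 106 108  48  26  15 130]
 [ 28  27  28  52  65 152 106 101 108  87  47  24  27  17  94]
 [ 27  26  27  31  74  92 104 108  65  27  24  27  28  21  96]
 [ 27  26  29  40  83 124  87  48  27  23  27  28  27  25  65]
 [ 28  26  26  27  71  65  27  22  23  27  26  27  26  22  67]
 [ 30  30  27  27  28  28  23  25  26  23  29  29  27  25  69]
 [ 29  25  29  28  28  28  25  26  26  20  26  26  25  29  43]
 [ 30  26  26  24  28  28  27  25  24  27  28  27  29  25  41]]
```

View pics/ov.png

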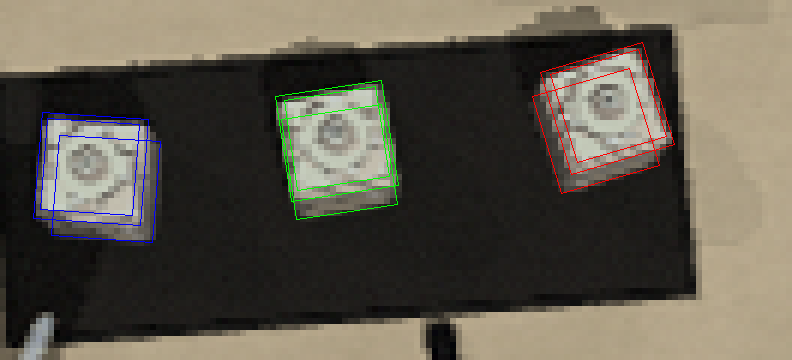

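The overlay shows model outlines sitting on all three bottles. The dark side walls fell under my threshold, so I'm refitting with a lower one.

```bash
sed -i 's|(G-60)/60|(G-32)/25|; s|np.linspace(-.6,.6,5)|(-.2,0,.2,.4)|' fit.py; python3 - <<'E'
from fit import *
ct=cams.camera('top')
for g in ((508,-52),(488,89),(472,217)): print(fitb(ct,g))
g=np.array([508,-52,.3]);p=proj(ct,hullpts(*g,[(56,4,86),(48,94,94)]));print(cv2.contourArea(cv2.convexHull(p.astype(np.float32))))
E
```

```text
(array([ 5.07379e+02, -5.15080e+01,  3.39000e-01]), np.float64(21.0), 396)
(array([4.88219e+02, 8.87580e+01, 1.89000e-01]), np.float64(21.0), 371)
(array([ 4.71481e+02,  2.16261e+02, -6.10000e-02]), np.float64(25.0), 390)
405.08373493049294
```

```bash
cat > plan.py <<'E'
from h import *
from scipy.spatial.transform import Rotation as Ro
def cur():
    s=sensors.read_state();q=s['tool_rot'];return s,np.array(s['eef_pos']),Ro.from_quat([q[1],q[2],q[3],q[0]])
def tool(az,theta,yflip=0):
    # tool z: azimuth az, theta below horizontal; y horizontal (left of az, or right if yflip)
    z=np.array([np.cos(az)*np.cos(theta),np.sin(az)*np.cos(theta),-np.sin(theta)])
    y=np.array([-np.sin(az),np.cos(az),0])*(-1 if yflip else 1)
    return Ro.from_matrix(np.c_[np.cross(y,z),y,z])
def down(h):
    y=np.array([np.cos(h),np.sin(h),0]);z=np.array([0,0,-1.])
    return Ro.from_matrix(np.c_[np.cross(y,z),y,z])
def plan(wps,start=None,speed=1.0):
    # wps: list of (pos, Ro|None, grip); prints rows
    if start is None: _,p,R=cur()
    else: p,R=start
    rows=[]
    for tp,tR,g in wps:
        tp=np.array(tp,float);tR=tR or R
        n=int(np.ceil(max(np.abs(R.inv().apply(tp-p)).max()/25/speed,np.abs(np.degrees((R.inv()*tR).as_rotvec())).max()/4/speed,np.linalg.norm(tp-p)/32,1)-1e-6))
        for i in range(n):
            k=n-i
            sh=np.clip(np.round(R.inv().apply((tp-p)/k)/25,2),-1,1)
            tu=np.clip(np.round(np.degrees((R.inv()*tR).as_rotvec()/k)/4,2),-1,1)
            p=p+R.apply(sh*25);R=R*Ro.from_rotvec(np.radians(tu*4))
            rows.append([*(float(x)+0 for x in sh),*(float(x)+0 for x in tu),g])
    while len(rows)%5: rows.append([0,0,0,0,0,0,rows[-1][6]])
    for i in range(0,len(rows),5): print(str(rows[i:i+5]).replace(' ','').replace('.0,',','))
    print('end',p.round(1),len(rows))
    return p,R
E
python3 - <<'E'
from plan import *
plan([((471.5,216.3,170),down(1.51),1),((471.5,216.3,52),None,1)])
E
```

```text
[[-1,-0.64,0.16,0,0,-0.26,1],[-0.99,-0.66,0.16,0,0,-0.26,1],[-0.97,-0.68,0.16,0,0,-0.26,1],[-0.96,-0.7,0.16,0,0,-0.26,1],[-0.95,-0.71,0.16,0,0,-0.26,1]]
[[-0.94,-0.73,0.17,0,0,-0.26,1],[-0.92,-0.75,0.16,0,0,-0.26,1],[-0.91,-0.76,0.17,0,0,-0.26,1],[-0.9,-0.78,0.16,0,0,-0.26,1],[-0.88,-0.8,0.17,0,0,-0.26,1]]
[[-0.87,-0.81,0.16,0,0,-0.26,1],[-0.85,-0.83,0.17,0,0,-0.26,1],[-0.83,-0.85,0.16,0,0,-0.26,1],[-0.82,-0.86,0.17,0,0,-0.26,1],[-0.81,-0.87,0.16,0,0,-0.27,1]]
[[0,0,0.94,0,0,0,1],[0,0,0.95,0,0,0,1],[0,0,0.94,0,0,0,1],[0,0,0.95,0,0,0,1],[0,0,0.94,0,0,0,1]]
end [471.6 216.4  52.1] 20
```

Call:
drive_tool([
  [-1,-0.64,0.16,0,0,-0.26,1],
  [-0.99,-0.66,0.16,0,0,-0.26,1],
  [-0.97,-0.68,0.16,0,0,-0.26,1],
  [-0.96,-0.7,0.16,0,0,-0.26,1],
  [-0.95,-0.71,0.16,0,0,-0.26,1],
], force=30)

```text
clock: 1.52
eef_pos: [288.7, 449.4, 211.3]
tool_rot: [0.0, 0.121, 0.993, 0.0]
contact_force: [0.4, 0.0, -0.7]
opening: 85.1
grasp_force: 0.0
```

Call:
drive_tool([
  [-0.94,-0.73,0.17,0,0,-0.26,1],
  [-0.92,-0.75,0.16,0,0,-0.26,1],
  [-0.91,-0.76,0.17,0,0,-0.26,1],
  [-0.9,-0.78,0.16,0,0,-0.26,1],
  [-0.88,-0.8,0.17,0,0,-0.26,1],
])

```text
clock: 2.15
eef_pos: [380.5, 332.6, 190.6]
tool_rot: [0.0, 0.076, 0.997, 0.0]
contact_force: [0.0, -0.2, -0.2]
opening: 85.3
grasp_force: 0.0
```

Call:
drive_tool([
  [-0.87,-0.81,0.16,0,0,-0.26,1],
  [-0.85,-0.83,0.17,0,0,-0.26,1],
  [-0.83,-0.85,0.16,0,0,-0.26,1],
  [-0.82,-0.86,0.17,0,0,-0.26,1],
  [-0.81,-0.87,0.16,0,0,-0.27,1],
])

```text
clock: 2.78
eef_pos: [472.2, 215.6, 170.1]
tool_rot: [0.0, 0.03, 1.0, 0.0]
contact_force: [-0.2, -0.2, -0.0]
opening: 85.1
grasp_force: 0.0
```

```bash
python3 - <<'E'
from plan import *
s,p,R=cur();print(p,R.as_matrix().round(3),s['joint_pos'],s['contact_force'],s['clock'])
E
```

```text
[472.17707523 215.56198861 170.05119803] [[-0.998  0.06   0.   ]
 [ 0.06   0.998  0.   ]
 [-0.     0.    -1.   ]] [ 4.28239763e-01  1.96251429e-01 -3.42896238e-01  1.03130005e+00
  4.62004731e-05  4.88504599e-01] [-0.150911   -0.16219465 -0.02777466] 2.775
```

Call:
drive_tool([
  [0,0,0.94,0,0,0,1],
  [0,0,0.95,0,0,0,1],
  [0,0,0.94,0,0,0,1],
  [0,0,0.95,0,0,0,1],
  [0,0,0.94,0,0,0,1],
])

```text
clock: 3.4
eef_pos: [471.7, 216.4, 51.5]
tool_rot: [0.0, 0.03, 1.0, 0.0]
contact_force: [-0.4, 0.2, -0.1]
opening: 85.6
grasp_force: 0.0
```

Call:
drive_tool([
  [0,0,0,0,0,0,0],
  [0,0,0,0,0,0,0],
  [0,0,0,0,0,0,0],
  [0,0,0,0,0,0,0],
  [0,0,0,0,0,0,0],
])

```text
clock: 4.03
eef_pos: [472.0, 216.5, 52.6]
tool_rot: [0.001, 0.03, 1.0, 0.0]
contact_force: [-0.3, -0.6, 2.4]
opening: 55.7
grasp_force: 32.5
```

Call:
drive_tool([
  [0,0,-0.3,0,0,0,0],
  [0,0,-0.4,0,0,0,0],
  [0,0,-0.4,0,0,0,0],
  [0,0,0,0,0,0,0],
  [0,0,0,0,0,0,0],
])

```text
clock: 4.65
eef_pos: [471.5, 216.3, 79.6]
tool_rot: [0.0, 0.03, 1.0, 0.0]
contact_force: [0.3, -0.0, -1.2]
opening: 55.4
grasp_force: 32.2
```

```bash
python3 - <<'E'
from plan import *
s,p,R=cur();print(p,s['contact_force'],s['wrist_torque'],s['joint_pos'],s['clock'])
snap('side','side1.png')
E
```

```text
[471.52334829 216.32215713  79.57038843] [ 0.33054089 -0.00542839 -1.20345736] [ 0.00190152 -0.00352757  0.00767886] [ 4.30122850e-01  2.76703377e-01 -4.65042635e-01  8.28957682e-01
  4.18029187e-06  4.90991180e-01] 4.65
```

View pics/side1.png

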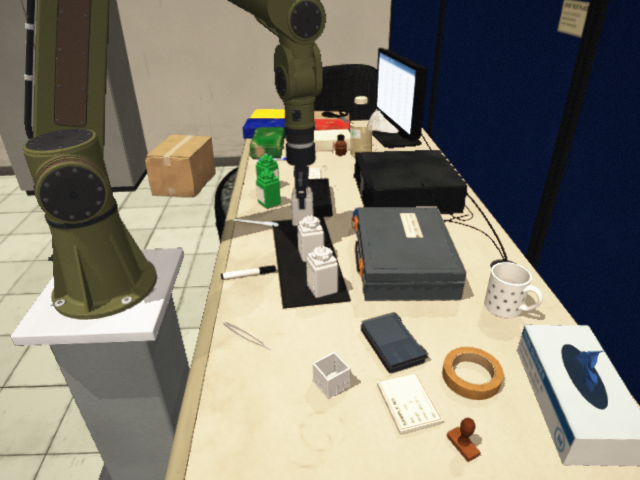

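Bottle is held between the fingers at (302,210), upright. Now I'll average a few force readings.

```bash
python3 - <<'E'
from plan import *
for i in range(6):
    cams.camera('top');s=cur()[0];print(s['contact_force'].round(2),np.round(s['effort'][1:4],2),s['clock'])
E
```

```text
[-0.25 -0.11 -1.76] [-4.745e+01  2.958e+01 -1.000e-02] 4.75
[-0.57 -0.09 -1.43] [-47.38  29.5   -0.  ] 4.8
[-0.82 -0.43 -1.23] [-47.32  29.45   0.  ] 4.85
[-0.05 -0.23 -0.39] [-4.727e+01  2.942e+01  1.000e-02] 4.9
[-0.05  0.12 -0.52] [-4.724e+01  2.940e+01  1.000e-02] 4.95
[-0.06 -0.33  0.11] [-4.722e+01  2.939e+01  1.000e-02] 5.0
```

Bottle a is empty. Putting it back and planning the move to b.

Call:
drive_tool([
  [0,0,0.4,0,0,0,0],
  [0,0,0.4,0,0,0,0],
  [0,0,0.3,0,0,0,0],
  [0,0,0,0,0,0,1],
  [0,0,0,0,0,0,1],
])

```text
clock: 5.62
eef_pos: [471.5, 216.3, 51.7]
tool_rot: [-0.0, 0.03, 1.0, -0.0]
contact_force: [0.3, -0.1, -0.0]
opening: 85.5
grasp_force: 0.0
```

Call:
drive_tool([
  [0,0,0,0,0,0,1],
  [0,0,-0.9,0,0,0,1],
  [0,0,-1,0,0,0,1],
  [0,0,-1,0,0,0,1],
  [0,0,-1,0,0,0,1],
])

```text
clock: 6.25
eef_pos: [471.5, 216.3, 150.4]
tool_rot: [0.0, 0.03, 1.0, 0.0]
contact_force: [0.5, -0.2, 1.0]
opening: 85.2
grasp_force: 0.0
```

```bash
python3 - <<'E'
from plan import *
print(cur()[1])
plan([((488.2,88.8,150),down(1.76),1),((488.2,88.8,52),None,1)])
E
```

```text
[471.52220176 216.33059483 150.3561876 ]
[[-0.16,-0.84,0,0,0,-0.6,1],[-0.13,-0.85,0,0,0,-0.6,1],[-0.09,-0.85,0,0,0,-0.6,1],[-0.06,-0.86,0,0,0,-0.59,1],[-0.02,-0.86,0.01,0,0,-0.6,1]]
[[0.02,-0.85,0,0,0,-0.59,1],[0,0,0.98,0,0,0,1],[0,0,0.98,0,0,0,1],[0,0,0.98,0,0,0,1],[0,0,0.98,0,0,0,1]]
end [488.1  88.9  52.1] 10
```

Call:
drive_tool([
  [-0.16,-0.84,0,0,0,-0.6,1],
  [-0.13,-0.85,0,0,0,-0.6,1],
  [-0.09,-0.85,0,0,0,-0.6,1],
  [-0.06,-0.86,0,0,0,-0.6,1],
  [-0.02,-0.86,0,0,0,-0.6,1],
])

```text
clock: 6.88
eef_pos: [485.6, 109.3, 149.6]
tool_rot: [0.0, -0.075, 0.997, -0.0]
contact_force: [-0.4, 0.7, -0.5]
opening: 85.5
grasp_force: 0.0
```

Call:
drive_tool([
  [0.02,-0.85,0,0,0,-0.6,1],
  [0,0,0.98,0,0,0,1],
  [0,0,0.98,0,0,0,1],
  [0,0,0.98,0,0,0,1],
  [0,0,0.98,0,0,0,1],
])

```text
clock: 7.5
eef_pos: [488.3, 88.8, 50.9]
tool_rot: [0.0, -0.095, 0.995, 0.0]
contact_force: [0.7, 0.4, -0.0]
opening: 85.4
grasp_force: 0.0
```

Call:
drive_tool([
  [0,0,0,0,0,0,0],
  [0,0,0,0,0,0,0],
  [0,0,0,0,0,0,0],
  [0,0,0,0,0,0,0],
  [0,0,0,0,0,0,0],
])

```text
clock: 8.12
eef_pos: [488.6, 89.0, 52.1]
tool_rot: [0.001, -0.095, 0.995, 0.0]
contact_force: [0.0, 0.1, 1.6]
opening: 55.4
grasp_force: 33.6
```

Call:
drive_tool([
  [0,0,-0.3,0,0,0,0],
  [0,0,-0.4,0,0,0,0],
  [0,0,-0.4,0,0,0,0],
  [0,0,0,0,0,0,0],
  [0,0,0,0,0,0,0],
])

```text
clock: 8.75
eef_pos: [488.1, 88.9, 79.1]
tool_rot: [0.0, -0.095, 0.995, 0.0]
contact_force: [0.2, -0.5, -1.7]
opening: 55.6
grasp_force: 33.2
```

```bash
python3 - <<'E'
from plan import *
for i in range(6):
    cams.camera('top');s=cur()[0];print(s['contact_force'].round(2),s['eef_pos'].round(1),s['clock'])
E
```

```text
[-0.54  0.68 -2.5 ] [487.9  88.8  78.9] 8.8
[-0.59 -1.56 -3.  ] [487.8  88.8  78.7] 8.85
[ 0.52  0.37 -3.39] [487.8  88.8  78.7] 8.9
[-0.29 -0.5  -3.17] [487.8  88.8  78.7] 8.95
[ 0.99  0.15 -2.44] [487.9  88.8  78.7] 9.0
[-0.23  0.26 -3.05] [488.   88.8  78.8] 9.05
```

Bottle b is full (~2.7 N). Lowering it and working out the cap flip.

Call:
drive_tool([
  [0,0,0.4,0,0,0,0],
  [0,0,0.4,0,0,0,0],
  [0,0,0.27,0,0,0,0],
  [0,0,0,0,0,0,1],
  [0,0,0,0,0,0,1],
])

```text
clock: 9.68
eef_pos: [488.4, 88.9, 52.3]
tool_rot: [0.0, -0.095, 0.995, 0.0]
contact_force: [0.2, -0.2, 0.4]
opening: 85.1
grasp_force: 0.0
```

Call:
drive_tool([
  [0,0,0,0,0,0,1],
  [0,0,-0.9,0,0,0,1],
  [0,0,-1,0,0,0,1],
  [0,0,-1,0,0,0,1],
  [0,0,-1,0,0,0,1],
])

```text
clock: 10.3
eef_pos: [488.2, 88.9, 150.8]
tool_rot: [0.0, -0.095, 0.995, 0.0]
contact_force: [0.4, -0.0, 0.1]
opening: 85.1
grasp_force: 0.0
```

```bash
cat >> plan.py <<'E'
def j6of(pos,R,L=220):
    M=R.as_matrix();w=np.array(pos)-L*M[:,2];q1=np.arctan2(w[1],w[0])
    link=np.c_[M[:,2],M[:,1],-M[:,0]]
    A=(Ro.from_euler('z',-q1)*Ro.from_matrix(link)).as_euler('YZX')
    return np.r_[q1,A].round(3),w.round(0)
E
python3 - <<'E'
from plan import *
s,p,R=cur();print(p,s['joint_pos'],j6of(p,R))
cap=np.array([505.6,-321.5,0]);yaw=.535
for th in (12,15):
  for k in (-1,0):
    T=tool(yaw+k*np.pi/2,np.radians(th),1);g=cap+[0,0,34];print(th,k,j6of(g+19*T.as_matrix()[:,2],T))
b=np.array([488.2,88.8,4])
for az in (.19,):
    T=tool(az,-np.radians(15),0);g=b+[0,0,101+14];print('place',j6of(g+19*T.as_matrix()[:,2],T))
E
```

```text
[488.22515729  88.86975543 150.75837681] [ 1.80062676e-01  1.69498044e-01 -4.22538534e-01  9.78394175e-01
 -1.17735131e-05 -1.04448617e-02] (array([ 0.18,  1.57, -0.  , -0.01]), array([488.,  89., 371.]))
12 -1 (array([-0.36 ,  0.266, -0.659, -2.976]), array([ 405., -152.,   76.]))
12 0 (array([-0.897,  0.995,  1.32 ,  2.161]), array([ 336., -422.,   76.]))
15 -1 (array([-0.363,  0.33 , -0.646, -2.938]), array([ 407., -154.,   86.]))
15 0 (array([-0.893,  1.082,  1.273,  2.078]), array([ 339., -420.,   86.]))
place (array([ 0.173, -0.262,  0.016,  0.004]), array([298.,  52.,  67.]))
```

```bash
python3 - <<'E'
import numpy as np
D=[(np.hypot(196.58960794,566.86505497),231.324,.313457316,-.0471025179),(np.hypot(472.17707523,215.56198861),170.0512,.196251429,-.342896238),
(np.hypot(471.52334829,216.32215713),79.57039,.276703377,-.465042635),(np.hypot(488.22515729,88.86975543),150.75838,.169498044,-.422538534)]
M=np.array([[1,np.exp(-1j*a),np.exp(-1j*(a-b))] for _,_,a,b in D]);p=np.array([r+1j*z for r,z,_,_ in D])
x,res,rk,sv=np.linalg.lstsq(M,p,rcond=None);print(x.round(1),abs(x),np.abs(M@x-p),sv)
c,A,B=x
# feasible wrist region (z relative to c) with q3>=-1.03,q2 in range
for q3 in (-1.03,-.9,-.7,-.5):
  print(q3,[( complex(np.round(c+A*np.exp(-1j*q2)+B*np.exp(-1j*(q2-q3)))) ) for q2 in (-.69,-.3,0,.3,.6,.9,1.2)])
E
```

```text
[1.000e-01-179.1j 3.000e-01+520.3j 4.407e+02 +76.j ] [179.12992324 520.29660636 447.21292577] [0.00272498 0.01297423 0.00049361 0.01067067] [3.45477424 0.24370562 0.07171129]
-1.03 [(110+147j), (226+81j), (292+2j), (333-92j), (344-194j), (324-295j), (275-386j)]
-0.9 [(116+205j), (253+132j), (334+43j), (385-65j), (401-184j), (382-302j), (328-410j)]
-0.7 [(111+294j), (282+216j), (386+115j), (456-12j), (485-154j), (471-299j), (415-432j)]
-0.5 [(88+380j), (294+305j), (424+197j), (516+55j), (562-108j), (558-277j), (504-438j)]
```

```bash
python3 - <<'E'
from plan import *
ct=cams.camera('side')
print([proj(ct,[[0,0,z]])[0].round() for z in (0,100,200,250,300)])
az=.535-np.pi/2
T=tool(az,np.radians(30),1);zt=T.as_matrix()[:,2];g=np.array([505.6,-321.5,34.])
for L in (220,300): print(j6of(g+19*zt,T,L))
pre=g+(19-90)*zt;print(pre)
_,p,R=cur()
plan([(p+[0,0,60],None,1),((pre+p)/2*[1,1,0]+[0,0,210],down(2.7),1),(pre+[0,0,130],down(3.676),.8),(pre+[0,0,60],T,.8)])
E
```

```text
[array([106., 285.]), array([ 95., 250.]), array([ 82., 211.]), array([ 75., 189.]), array([ 68., 167.])]
(array([-0.391,  0.626, -0.548, -2.782]), array([ 417., -172.,  135.]))
(array([-0.286,  0.668, -0.631, -2.706]), array([ 382., -112.,  175.]))
[ 474.25099427 -268.60397142   69.5       ]
[[0,0,-0.8,0,0,0,1],[-0.01,0,-0.8,0,0,0,1],[0,0,-0.8,0,0,0,1],[0.12,-0.5,0.01,0,0,-0.96,1],[0.15,-0.49,0.01,0,0,-0.96,1]]
[[0.18,-0.48,0.01,0,0.01,-0.96,1],[0.22,-0.46,0.01,0,0,-0.96,1],[0.25,-0.45,0.01,0,0,-0.96,1],[0.28,-0.43,0.01,0,0.01,-0.96,1],[0.3,-0.41,0.01,0,0,-0.96,1]]
[[0.33,-0.39,0.01,-0.01,0,-0.96,1],[0.36,-0.37,0.01,0,0.01,-0.96,1],[0.38,-0.34,0.01,-0.01,0,-0.96,1],[0.4,-0.32,0.01,0,0.01,-0.96,1],[0.42,-0.29,0.01,-0.01,0,-0.96,1]]
[[0.44,-0.26,0.02,0,0.01,-0.96,1],[0.46,-0.22,0.01,-0.01,0,-0.97,1],[0.47,-0.2,0.03,0,0,-1,0.8],[0.48,-0.16,0.03,0,0,-1,0.8],[0.5,-0.13,0.03,0,0,-1,0.8]]
[[0.5,-0.1,0.03,0,0,-1,0.8],[0.51,-0.06,0.03,0,0,-1,0.8],[0.51,-0.02,0.03,0,0,-1,0.8],[0.51,0.01,0.03,0,0,-1,0.8],[0.51,0.05,0.03,0,0,-1,0.8]]
[[0.51,0.08,0.03,0,0,-1,0.8],[0.5,0.12,0.03,0,0,-1,0.8],[0.49,0.15,0.03,0,0,-0.99,0.8],[0.48,0.18,0.03,0,0,-1,0.8],[0.46,0.22,0.03,0,0,-0.99,0.8]]
[[0.44,0.24,0.03,0,0,-1,0.8],[0,0,0.17,0,0.94,0,0.8],[-0.01,0,0.17,0,0.94,0,0.8],[-0.02,0,0.17,0,0.94,0,0.8],[-0.03,0,0.17,0,0.94,0,0.8]]
[[-0.05,0,0.17,0,0.94,0,0.8],[-0.06,0,0.17,0,0.94,0,0.8],[-0.07,0,0.16,0,0.94,0,0.8],[-0.08,0,0.16,0,0.94,0,0.8],[-0.09,0,0.15,0,0.94,0,0.8]]
[[-0.1,0,0.15,0,0.93,0,0.8],[-0.11,0,0.14,0,0.94,0,0.8],[-0.11,0,0.13,0,0.93,0,0.8],[-0.12,0,0.13,0,0.94,0,0.8],[-0.13,0,0.12,0,0.93,0,0.8]]
[[-0.14,0,0.1,0,0.94,0,0.8],[-0.15,0.01,0.1,0,0.93,-0.01,0.8],[0,0,0,0,0,0,0.8],[0,0,0,0,0,0,0.8],[0,0,0,0,0,0,0.8]]
end [ 474.1 -268.6  129.4] 50
```

```bash
cat > kin.py <<'E'
from plan import *
LIM=np.array([[-2.67,2.67],[-.69,1.73],[-1.03,1.25],[-2.08,2.16],[-1.42,1.45],[-3.14,3.14]])
def ik(pos,R,d2=250,L=430):
    M=R.as_matrix();C=np.array(pos)-d2*M[:,2];out=[]
    q1=np.arctan2(C[1],C[0]);link=np.c_[M[:,2],M[:,1],-M[:,0]]
    A=(Ro.from_euler('z',-q1)*Ro.from_matrix(link))
    phi,q5,q6=A.as_euler('YZX')
    r=np.hypot(C[0],C[1])-(L-d2)*np.cos(phi);z=C[2]+(L-d2)*np.sin(phi)-(L-179.1)
    a,b=520.3,447.2;D=np.hypot(r,z);c=(D*D-a*a-b*b)/(2*a*b)
    if abs(c)>1: return np.array([q1,9,9,9,q5,q6]),False
    # upper arm dir: angle from vertical q2 fwd; forearm elevation e = .1707-(q2-q3)
    be=np.arctan2(z,r);al=np.arccos((a*a+D*D-b*b)/(2*a*D))
    q2=np.pi/2-(be+al); x,y=r-a*np.sin(q2),z-a*np.cos(q2)
    q3=q2-(.1707-np.arctan2(y,x))
    q=np.array([q1,q2,q3,phi-q2+q3,q5,q6]);return q.round(3),bool(np.all((q>LIM[:,0])&(q<LIM[:,1])))
E
python3 - <<'E'
from kin import *
s,p,R=cur();print(s['joint_pos'].round(3),ik(p,R))
d=np.radians
def show(n,g,az,th):
    for f in (0,1):
        T=tool(az,d(th),f);print(n,th,f,*ik(np.array(g)+19*T.as_matrix()[:,2],T))
a=.535
for th in (30,40): show('s1',(505.6,-321.5,34),a,th)
for th in (90,115,125): show('tilt',(470,-340,36),a,th)
for th in (30,45): show('s2',(490,-330,24),a,th)
for az in (.19-np.pi/2,.19+np.pi/2,.19):
  for th in (45,60): show('place %.2f'%az,(488.2,88.8,119),az,th)
E
```

```text
[ 0.18   0.167 -0.418  0.981  0.    -0.01 ] (array([ 0.18 ,  0.167, -0.417,  0.981,  0.   , -0.01 ]), True)
s1 30 0 [-0.904  0.521 -0.654  0.172  1.032 -1.311] True
s1 30 1 [-0.904  0.521 -0.654  0.172  1.032  1.83 ] True
s1 40 0 [-0.862  0.47  -0.622  0.275  0.855 -1.303] True
s1 40 1 [-0.862  0.47  -0.622  0.275  0.855  1.838] True
tilt 90 0 [-0.626  0.449 -0.378  0.744  0.    -1.161] True
tilt 90 1 [-0.626  0.449 -0.378  0.744  0.     1.98 ] True
tilt 115 0 [-0.483  0.617 -0.161  1.033 -0.368 -0.973] True
tilt 115 1 [-0.483  0.617 -0.161  1.033 -0.368  2.169] True
tilt 125 0 [-0.437  0.714 -0.054  1.179 -0.493 -0.876] True
tilt 125 1 [-0.437  0.714 -0.054  1.179 -0.493  2.266] True
s2 30 0 [-0.936  0.543 -0.64   0.217  1.039 -1.374] True
s2 30 1 [-0.936  0.543 -0.64   0.217  1.039  1.768] True
s2 45 0 [-0.869  0.467 -0.605  0.334  0.772 -1.337] True
s2 45 1 [-0.869  0.467 -0.605  0.334  0.772  1.805] True
place -1.38 45 0 [ 0.499  0.429 -0.389  1.048 -0.739  1.995] True
place -1.38 45 1 [ 0.499  0.429 -0.389  1.048 -0.739 -1.147] True
place -1.38 60 0 [ 0.409  0.311 -0.45   0.935 -0.51   1.822] True
place -1.38 60 1 [ 0.409  0.311 -0.45   0.935 -0.51  -1.319] True
place 1.76 45 0 [-0.137  0.439 -0.375  1.068  0.734 -2.018] True
place 1.76 45 1 [-0.137  0.439 -0.375  1.068  0.734  1.123] True
place 1.76 60 0 [-0.048  0.318 -0.44   0.948  0.507 -1.844] True
place 1.76 60 1 [-0.048  0.318 -0.44   0.948  0.507  1.297] True
place 0.19 45 0 [ 0.175 -0.121 -1.219 -0.313  0.011 -0.011] False
place 0.19 45 1 [ 0.175 -0.121 -1.219 -0.313  0.011  3.131] False
place 0.19 60 0 [ 0.177 -0.089 -0.977  0.158  0.007 -0.011] True
place 0.19 60 1 [ 0.177 -0.089 -0.977  0.158  0.007  3.13 ] True
```

```bash
python3 - <<'E'
from kin import *
d=np.radians;a=.535
P=tool(a,d(45),0);Q=tool(.19-np.pi/2,d(45),1);print((Q*P.inv()).apply([np.cos(a),np.sin(a),0]).round(3))
T=tool(a,d(35),0);zt=T.as_matrix()[:,2];g=np.array([505.6,-321.5,34.])
pre=g+(19-80)*zt;print(pre,ik(pre,T))
_,p,R=cur()
st=plan([(p+[0,-60,60],None,1),(pre+[0,0,90],T,.8),(pre,None,.8)])
E
```

```text
[ 0. -0. -1.]
[ 462.61386082 -346.97587711   68.98816262] (array([-1.005,  0.444, -0.552,  0.531,  0.959, -1.518]), True)
[[0.15,-0.79,-0.8,0,0,0,1],[0.15,-0.78,-0.8,0,0,0,1],[0.14,-0.79,-0.8,0,0,0,1],[0.26,-0.97,0.15,-0.16,-0.9,-0.3,0.8],[0.29,-0.97,0.12,-0.16,-0.9,-0.3,0.8]]
[[0.32,-0.96,0.09,-0.16,-0.9,-0.3,0.8],[0.34,-0.96,0.05,-0.16,-0.9,-0.3,0.8],[0.37,-0.95,0.02,-0.16,-0.9,-0.3,0.8],[0.38,-0.94,-0.01,-0.16,-0.9,-0.3,0.8],[0.4,-0.93,-0.05,-0.16,-0.9,-0.3,0.8]]
[[0.42,-0.92,-0.08,-0.16,-0.9,-0.31,0.8],[0.43,-0.91,-0.12,-0.16,-0.91,-0.31,0.8],[0.44,-0.9,-0.16,-0.16,-0.9,-0.3,0.8],[0.45,-0.89,-0.2,-0.16,-0.91,-0.31,0.8],[0.46,-0.88,-0.23,-0.16,-0.9,-0.3,0.8]]
[[0.46,-0.86,-0.27,-0.15,-0.91,-0.31,0.8],[0.46,-0.85,-0.31,-0.16,-0.9,-0.3,0.8],[0.45,-0.84,-0.36,-0.15,-0.91,-0.31,0.8],[0.98,0,0.69,0,0,0,0.8],[0.99,0,0.69,0,0,0,0.8]]
[[0.98,0,0.69,0,0,0,0.8],[0,0,0,0,0,0,0.8],[0,0,0,0,0,0,0.8],[0,0,0,0,0,0,0.8],[0,0,0,0,0,0,0.8]]
end [ 462.6 -346.9   69. ] 25
```

Call:
drive_tool([
  [0.15,-0.79,-0.8,0,0,0,1],
  [0.15,-0.78,-0.8,0,0,0,1],
  [0.14,-0.79,-0.8,0,0,0,1],
  [0.26,-0.97,0.15,-0.16,-0.9,-0.3,0.8],
  [0.29,-0.97,0.12,-0.16,-0.9,-0.3,0.8],
])

```text
clock: 10.98
eef_pos: [485.5, -22.0, 202.5]
tool_rot: [0.063, -0.116, 0.991, 0.017]
contact_force: [-0.5, -0.0, -0.0]
opening: 68.4
grasp_force: 0.0
```

Call:
drive_tool([
  [0.32,-0.96,0.09,-0.16,-0.9,-0.3,0.8],
  [0.34,-0.96,0.05,-0.16,-0.9,-0.3,0.8],
  [0.37,-0.95,0.02,-0.16,-0.9,-0.3,0.8],
  [0.38,-0.94,-0.01,-0.16,-0.9,-0.3,0.8],
  [0.4,-0.93,-0.05,-0.16,-0.9,-0.3,0.8],
])

```text
clock: 11.6
eef_pos: [475.6, -147.6, 184.5]
tool_rot: [0.215, -0.165, 0.961, 0.059]
contact_force: [0.9, -0.2, 0.4]
opening: 68.2
grasp_force: 0.0
```

Call:
drive_tool([
  [0.42,-0.92,-0.08,-0.16,-0.9,-0.31,0.8],
  [0.43,-0.91,-0.12,-0.16,-0.91,-0.31,0.8],
  [0.44,-0.9,-0.16,-0.16,-0.9,-0.3,0.8],
  [0.45,-0.89,-0.2,-0.16,-0.91,-0.31,0.8],
  [0.46,-0.88,-0.23,-0.16,-0.9,-0.3,0.8],
])

```text
clock: 12.22
eef_pos: [466.2, -273.2, 166.2]
tool_rot: [0.361, -0.21, 0.903, 0.099]
contact_force: [-0.7, -0.5, 0.6]
opening: 69.0
grasp_force: 0.0
```

Call:
drive_tool([
  [0.46,-0.86,-0.27,-0.15,-0.91,-0.31,0.8],
  [0.46,-0.85,-0.31,-0.16,-0.9,-0.3,0.8],
  [0.45,-0.84,-0.36,-0.15,-0.91,-0.31,0.8],
  [0,0,0,0,0,0,0.8],
  [0,0,0,0,0,0,0.8],
])

```text
clock: 12.85
eef_pos: [460.5, -347.0, 155.1]
tool_rot: [0.443, -0.234, 0.857, 0.122]
contact_force: [-1.2, 1.3, -0.0]
opening: 68.2
grasp_force: 0.0
```

```bash
python3 - <<'E'
from kin import *
from scipy.optimize import minimize
s,p,R=cur();print(p,s['joint_pos'].round(3),ik(p,R))
f=lambda x:np.abs(ik(p,R,x[0],x[1])[0]-s['joint_pos']).sum()
print(minimize(f,[250,430],method='Nelder-Mead').x)
d=np.radians;T=tool(.535,d(35),0);print(np.degrees((R.inv()*T).as_rotvec()).round(2))
zt=T.as_matrix()[:,2];g=np.array([505.6,-321.5,34.]);pre=g-61*zt
plan([(pre,T,.8),(g+19*zt,None,.8)])
E
```

```text
[ 460.49829034 -346.96328976  155.10087446] [-1.131  0.411 -0.447  0.848  0.949 -1.734] (array([-1.007,  0.325, -0.479,  0.728,  0.955, -1.521]), True)
[331.11114502 460.5375061 ]
[ 0.05 -0.27 -0.12]
[[0.92,-0.02,0.68,0,-0.02,-0.01,0.8],[0.93,-0.01,0.68,0.01,-0.02,-0.01,0.8],[0.92,-0.02,0.68,0,-0.03,-0.01,0.8],[0,0,0.8,0,0,0,0.8],[0,0,0.8,0,0,0,0.8]]
[[0,0,0.8,0,0,0,0.8],[0,0,0.8,0,0,0,0.8],[0,0,0,0,0,0,0.8],[0,0,0,0,0,0,0.8],[0,0,0,0,0,0,0.8]]
end [ 519.  -313.6   23.2] 10
```

Call:
drive_tool([
  [0.92,-0.02,0.68,0,-0.02,-0.01,0.8],
  [0.93,-0.01,0.68,0.01,-0.02,-0.01,0.8],
  [0.92,-0.02,0.68,0,-0.03,-0.01,0.8],
  [0,0,0,0,0,0,0.8],
  [0,0,0,0,0,0,0.8],
])

```text
clock: 13.48
eef_pos: [463.3, -347.2, 71.0]
tool_rot: [0.446, -0.235, 0.855, 0.121]
contact_force: [0.3, 0.0, 0.0]
opening: 68.4
grasp_force: 0.0
```

```bash
sed -i 's/d2=250,L=430/d2=331,L=460/' kin.py; python3 - <<'E'
from kin import *
s,p,R=cur();print(p,s['joint_pos'].round(3),ik(p,R))
d=np.radians;a=.535
def show(n,g,az,th,f):
    T=tool(az,d(th),f);print(n,th,f,*ik(np.array(g)+19*T.as_matrix()[:,2],T))
show('s1',(505.6,-321.5,34),a,35,0)
for th in (90,115,120): show('tilt',(470,-340,36),a,th,0)
for th in (40,45): show('s2',(490,-330,24),a,th,0)
for th in (45,50): show('place',(488.2,88.8,119),.19-np.pi/2,th,1)
snap('side','side2.png')
c=snap('top','top2.png')
im=cv2.imread('pics/side2.png')[250:450,220:470];jm=cv2.imread('pics/top2.png')[215:285,380:480]
o=np.zeros((600,800,3),np.uint8);o[:360,:450]=cv2.resize(im,(450,360));o[360:,:343]=cv2.resize(jm,(343,240),interpolation=cv2.INTER_CUBIC);cv2.imwrite('pics/v2.png',o)
E
```

```text
[ 463.32538483 -347.2374032    70.95860142] [-1.128  0.532 -0.504  0.666  0.955 -1.734] (array([-1.129,  0.533, -0.504,  0.665,  0.955, -1.734]), True)
s1 35 0 [-1.007  0.579 -0.584  0.366  0.959 -1.52 ] True
tilt 90 0 [-0.626  0.449 -0.378  0.744  0.    -1.161] True
tilt 115 0 [-0.437  0.638 -0.141  1.049 -0.357 -0.926] True
tilt 120 0 [-0.407  0.69  -0.084  1.124 -0.416 -0.872] True
s2 40 0 [-1.009  0.56  -0.579  0.4    0.872 -1.529] True
s2 45 0 [-0.975  0.522 -0.579  0.409  0.784 -1.484] True
place 45 1 [ 0.6    0.483 -0.37   1.097 -0.706 -1.02 ] True
place 50 1 [ 0.565  0.43  -0.397  1.043 -0.641 -1.096] True
```

View pics/v2.png

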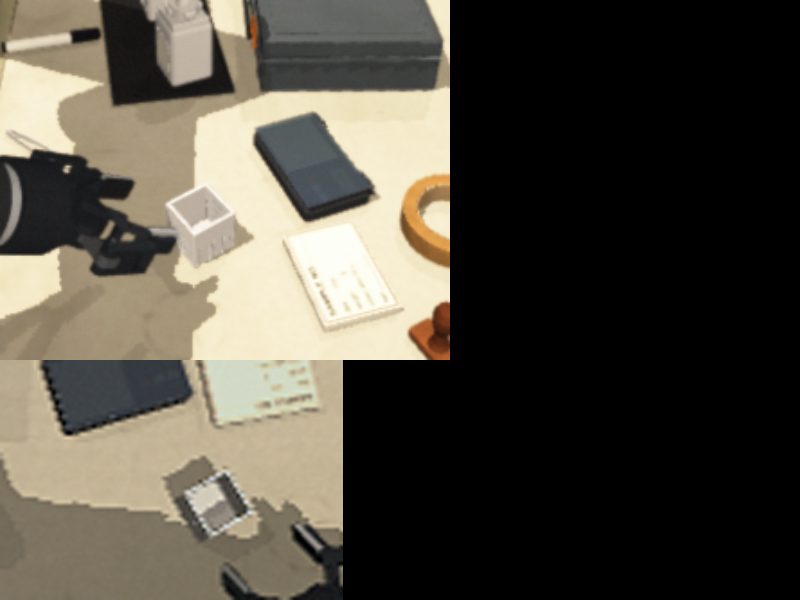

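The top crop shows the fingers (tips near (295,528) and (222,568)) pointing at the cap (215,503), perhaps slightly to one side. I'll verify with projections.

```bash
python3 - <<'E'
from fit import *
from kin import *
s,p,R=cur();M=R.as_matrix()
ct=cams.camera('top')
k=343/100.
for o in (0,34,-34,):
    uv=proj(ct,[p+o*M[:,1]])[0];print('tip',o,((uv-[380,215]+.5)*k+[0,360]).round())
uv=proj(ct,hullpts(505.6,-321.5,.535,[(48,48,48)])[:4]);print(((uv-[380,215]+.5)*k+[0,360]).round().tolist())
for n in ('top','side'):
    c=cams.camera(n)
    for t,z in (('cap',0),('cap_mouth',48)):
        for r in cams.place_of(n,t)[:3]: print(n,t,round(r['p'],2),unproj(c,r['centre'],z).round(1))
E
```

```text
tip 0 [258. 546.]
tip 34 [226. 565.]
tip -34 [289. 528.]
[[186.0, 495.0], [230.0, 469.0], [257.0, 513.0], [213.0, 539.0]]
top cap 0.8 [ 508.2 -319.     0. ]
top cap_mouth 0.67 [ 502.8 -315.2   48. ]
top cap_mouth 0.31 [ 623.1 -356.3   48. ]
side cap 0.6 [ 504.6 -320.9    0. ]
side cap_mouth 0.85 [ 502.2 -318.9   48. ]
```

```bash
python3 - <<'E'
from kin import *
d=np.radians;T=tool(.535,d(35),0);zt=T.as_matrix()[:,2];g=np.array([504.5,-318.5,34.])
plan([(g-61*zt,T,.8),(g+19*zt,None,.8)])
E
```

```text
[[0.01,0.15,0.04,0,0.01,0.02,0.8],[0,0,0.8,0,0,0,0.8],[0,0,0.8,0,0,0,0.8],[0,0,0.8,0,0,0,0.8],[0,0,0.8,0,0,0,0.8]]
end [ 517.8 -310.6   23. ] 5
```

Call:
drive_tool([
  [0.01,0.15,0.04,0,0.01,0.02,0.8],
  [0,0,0.8,0,0,0,0.8],
  [0,0,0.8,0,0,0,0.8],
  [0,0,0.8,0,0,0,0.8],
  [0,0,0.8,0,0,0,0.8],
])

```text
clock: 14.55
eef_pos: [518.0, -309.9, 22.4]
tool_rot: [0.445, -0.234, 0.856, 0.122]
contact_force: [0.4, -0.8, -0.8]
opening: 68.2
grasp_force: 0.0
```

Call:
drive_tool([
  [0,0,0,0,0,0,0],
  [0,0,0,0,0,0,0],
  [0,0,0,0,0,0,0],
  [0,0,0,0,0,0,0],
  [0,0,0,0,0,0,0],
])

```text
clock: 15.18
eef_pos: [517.7, -310.8, 23.0]
tool_rot: [0.445, -0.234, 0.856, 0.122]
contact_force: [0.2, -0.1, -0.3]
opening: 47.5
grasp_force: 35.2
```

```bash
python3 - <<'E'
from kin import *
s,p,R=cur();print(p,s['contact_force'],s['opening'])
d=np.radians;T=tool(.535,d(35),0);print(np.degrees((R.inv()*T).as_rotvec()).round(2))
U=tool(.535,d(115),0);zu=U.as_matrix()[:,2];g=np.array([465,-342,0.])
st=plan([(p+[-5,-3,50],T,0),(g+19*zu+[0,0,85],U,0)])
for z in (85,36): print(ik(g+19*zu+[0,0,z],U))
E
```

```text
[ 517.70494182 -310.80302853   22.9996793 ] [ 0.23054566 -0.09316589 -0.34379243] 47.538146473061175
[-0.03 -0.01 -0.03]
[[-0.75,0,-0.67,0,0,0,0],[-0.75,0,-0.67,-0.01,0,-0.01,0],[0.08,0,-0.1,0,1,0,0],[0.09,0,-0.09,0,1,0,0],[0.09,0,-0.09,0,1,0,0]]
[[0.1,0,-0.08,0,1,0,0],[0.11,0,-0.07,0,1,0,0],[0.11,0,-0.06,0,1,0,0],[0.11,0,-0.06,0,1,0,0],[0.12,0,-0.05,0,1,0,0]]
[[0.12,0,-0.04,0,1,0,0],[0.12,0,-0.03,0,1,0,0],[0.13,0,-0.02,0,1,0,0],[0.13,0,-0.01,0,1,0,0],[0.13,0,-0.01,0,1,0,0]]
[[0.13,0,0,0,1,0,0],[0.12,0,0.01,0,1,0,0],[0.12,0,0.02,0,1,0,0],[0.12,0,0.03,0,1,0,0],[0.12,0,0.04,0,1,0,0]]
[[0.12,0,0.05,0,1,0,0],[0.11,0,0.06,0,1,0,0],[0,0,0,0,0,0,0],[0,0,0,0,0,0,0],[0,0,0,0,0,0,0]]
end [ 458.2 -346.1   67.6] 25
(array([-0.443,  0.581, -0.113,  1.132, -0.358, -0.932]), True)
(array([-0.443,  0.631, -0.152,  1.042, -0.358, -0.932]), True)
```

Call:
drive_tool([
  [-0.75,0,-0.67,0,0,0,0],
  [-0.75,0,-0.67,0,0,0,0],
  [0.08,0,-0.1,0,1,0,0],
  [0.09,0,-0.09,0,1,0,0],
  [0.09,0,-0.09,0,1,0,0],
])

```text
clock: 15.8
eef_pos: [504.2, -318.5, 72.3]
tool_rot: [0.352, -0.246, 0.898, 0.097]
contact_force: [0.2, -0.2, -1.1]
opening: 47.6
grasp_force: 35.3
```

Call:
drive_tool([
  [0.1,0,-0.08,0,1,0,0],
  [0.11,0,-0.07,0,1,0,0],
  [0.11,0,-0.06,0,1,0,0],
  [0.11,0,-0.06,0,1,0,0],
  [0.12,0,-0.05,0,1,0,0],
])

```text
clock: 16.42
eef_pos: [490.6, -326.4, 71.0]
tool_rot: [0.191, -0.259, 0.945, 0.053]
contact_force: [-0.5, 0.1, -0.6]
opening: 47.9
grasp_force: 35.3
```

Call:
drive_tool([
  [0.12,0,-0.04,0,1,0,0],
  [0.12,0,-0.03,0,1,0,0],
  [0.13,0,-0.02,0,1,0,0],
  [0.13,0,-0.01,0,1,0,0],
  [0.13,0,-0.01,0,1,0,0],
])

```text
clock: 17.05
eef_pos: [476.9, -334.5, 69.5]
tool_rot: [0.024, -0.264, 0.964, 0.007]
contact_force: [-0.8, 0.9, -0.0]
opening: 47.5
grasp_force: 35.3
```

Call:
drive_tool([
  [0.13,0,0,0,1,0,0],
  [0.12,0,0.01,0,1,0,0],
  [0.12,0,0.02,0,1,0,0],
  [0.12,0,0.03,0,1,0,0],
  [0.12,0,0.04,0,1,0,0],
])

```text
clock: 17.68
eef_pos: [463.7, -342.4, 68.3]
tool_rot: [-0.144, -0.261, 0.954, -0.039]
contact_force: [-1.2, 0.1, -0.7]
opening: 47.3
grasp_force: 35.3
```

Call:
drive_tool([
  [0.12,0,0.05,0,1,0,0],
  [0.11,0,0.06,0,1,0,0],
  [0,0,0,0,0,0,0],
  [0,0,0,0,0,0,0],
  [0,0,0,0,0,0,0],
])

```text
clock: 18.3
eef_pos: [458.0, -346.0, 67.8]
tool_rot: [-0.208, -0.258, 0.942, -0.057]
contact_force: [-0.2, -0.1, 0.6]
opening: 47.7
grasp_force: 35.3
```

```bash
python3 - <<'E'
from kin import *
s,p,R=cur();print(p,s['joint_pos'].round(3),s['opening'],s['clock'])
U=tool(.535,np.radians(115),0);zu=U.as_matrix()[:,2];print(np.degrees((R.inv()*U).as_rotvec()).round(2), p-19*zu)
a=cams.camera('side')['frame'][270:450,200:440,::-1];b=cams.camera('top')['frame'][215:295,380:480,::-1]
o=np.zeros((600,800,3),np.uint8);o[:360,:480]=cv2.resize(a,(480,360));o[360:,:300]=cv2.resize(b,(300,240),interpolation=cv2.INTER_CUBIC);cv2.imwrite('pics/v3.png',o)
E
```

```text
[ 458.04363505 -346.01652933   67.83991052] [-0.444  0.58  -0.112  1.132 -0.357 -0.932] 47.7231586401801 18.3
[ 0.02  0.05 -0.06] [ 464.95137447 -341.92263479   85.05975847]
```

View pics/v3.png

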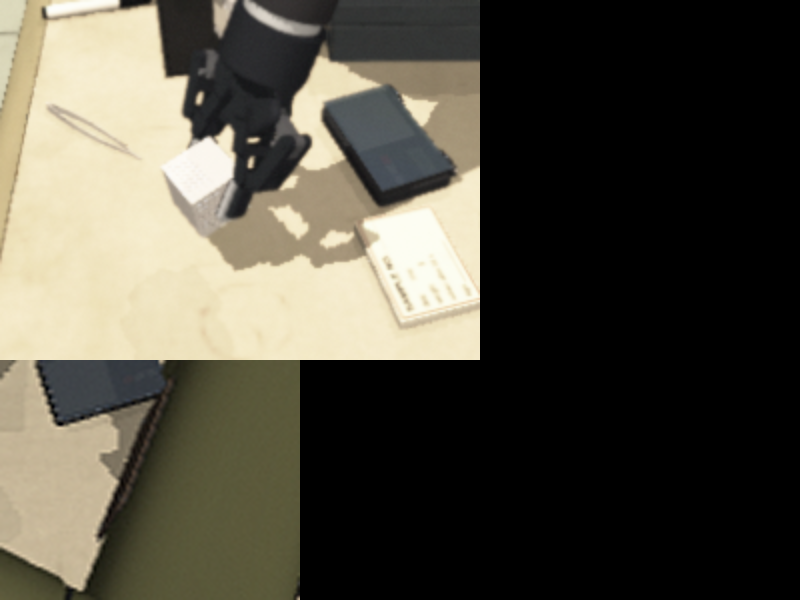

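The side crop shows the cap at (205,185) held with its closed end facing the robot and its mouth forward. Next I lower and release it so it lies on its side.

Call:
drive_tool([
  [-0.3,0,0.65,0,0,0,0],
  [-0.3,0,0.65,0,0,0,0],
  [-0.3,0,0.64,0,0,0,0],
  [0,0,0,0,0,0,0],
  [0,0,0,0,0,0,0.7],
])

```text
clock: 19.02
eef_pos: [457.8, -345.6, 13.4]
tool_rot: [-0.209, -0.258, 0.941, -0.057]
contact_force: [0.1, 0.3, -0.4]
opening: 59.9
grasp_force: 0.0
```

Call:
drive_tool([
  [0,0,0,0,0,0,0.8],
  [0,0,0,0,0,0,0.8],
  [0,0,-0.8,0,0,0,0.8],
  [0,0,-1,0,0,0,0.8],
  [0,0,-1,0,0,0,0.8],
])

```text
clock: 19.65
eef_pos: [483.8, -330.6, 78.3]
tool_rot: [-0.209, -0.258, 0.942, -0.057]
contact_force: [0.1, -0.3, -0.0]
opening: 68.2
grasp_force: 0.0
```

```bash
python3 - <<'E'
from kin import *
s,p,R=cur();print(p,s['contact_force'],s['opening'],s['clock'])
P=tool(.535,np.radians(45),0);zp=P.as_matrix()[:,2];g=np.array([478,-334,24.])
plan([(p+[-10,-5,60],None,.8),(g-80*zp+[0,0,60],P,.8)])
E
```

```text
[ 483.82353963 -330.56363146   78.25114756] [ 0.12487659 -0.3288774  -0.04568441] 68.20790336830771 19.65
[[0.71,0.02,-0.99,0,0,0,0.8],[0.71,0.01,-1,0,0,0,0.8],[0.11,0,0.04,0,-0.97,0,0.8],[0.11,0,0.04,0,-0.97,0,0.8],[0.11,0,0.03,0,-0.97,0,0.8]]
[[0.11,0,0.02,0,-0.97,0,0.8],[0.12,0,0.01,0,-0.97,0,0.8],[0.12,0,0.01,0,-0.97,0,0.8],[0.12,0,0,0,-0.97,0,0.8],[0.12,0,-0.01,0,-0.97,0,0.8]]
[[0.11,0,-0.02,0,-0.97,0,0.8],[0.11,0,-0.02,0,-0.97,0,0.8],[0.11,0,-0.03,0,-0.98,0,0.8],[0.11,0,-0.04,0,-0.97,0,0.8],[0.11,-0.01,-0.05,0,-0.98,0,0.8]]
[[0.1,0,-0.05,0,-0.97,0,0.8],[0.1,-0.01,-0.06,0,-0.98,0,0.8],[0.09,0,-0.07,0,-0.97,0,0.8],[0.09,-0.01,-0.07,0,-0.98,0,0.8],[0.08,0,-0.08,0,-0.97,-0.01,0.8]]
end [ 429.4 -362.8  140.6] 20
```

Call:
drive_tool([
  [0.71,0.02,-0.99,0,0,0,0.8],
  [0.71,0.01,-1,0,0,0,0.8],
  [0.11,0,0.04,0,-0.97,0,0.8],
  [0.11,0,0.04,0,-0.97,0,0.8],
  [0.11,0,0.03,0,-0.97,0,0.8],
])

```text
clock: 20.27
eef_pos: [466.3, -340.3, 138.4]
tool_rot: [-0.111, -0.262, 0.958, -0.031]
contact_force: [-0.3, -0.8, 1.0]
opening: 68.4
grasp_force: 0.0
```

Call:
drive_tool([
  [0.11,0,0.02,0,-0.97,0,0.8],
  [0.12,0,0.01,0,-0.97,0,0.8],
  [0.12,0,0.01,0,-0.97,0,0.8],
  [0.12,0,0,0,-0.97,0,0.8],
  [0.12,0,-0.01,0,-0.97,0,0.8],
])

```text
clock: 20.9
eef_pos: [453.3, -347.9, 139.1]
tool_rot: [0.052, -0.264, 0.963, 0.014]
contact_force: [0.0, -0.2, -0.8]
opening: 68.3
grasp_force: 0.0
```

Call:
drive_tool([
  [0.11,0,-0.02,0,-0.97,0,0.8],
  [0.11,0,-0.02,0,-0.97,0,0.8],
  [0.11,0,-0.03,0,-0.98,0,0.8],
  [0.11,0,-0.04,0,-0.97,0,0.8],
  [0.11,-0.01,-0.05,0,-0.98,0,0.8],
])

```text
clock: 21.52
eef_pos: [441.1, -355.4, 139.6]
tool_rot: [0.214, -0.258, 0.94, 0.058]
contact_force: [0.2, -0.7, 0.2]
opening: 68.6
grasp_force: 0.0
```

Call:
drive_tool([
  [0.1,0,-0.05,0,-0.97,0,0.8],
  [0.1,-0.01,-0.06,0,-0.98,0,0.8],
  [0.09,0,-0.07,0,-0.97,0,0.8],
  [0.09,-0.01,-0.07,0,-0.98,0,0.8],
  [0.08,0,-0.08,0,-0.97,-0.01,0.8],
])

```text
clock: 22.15
eef_pos: [429.0, -363.3, 140.1]
tool_rot: [0.37, -0.244, 0.891, 0.101]
contact_force: [-0.7, -0.6, -0.2]
opening: 68.1
grasp_force: 0.0
```

```bash
python3 - <<'E'
from kin import *
s,p,R=cur();print(p,s['joint_pos'].round(3),s['clock'])
for n in ('top','side'):
    c=cams.camera(n)
    for t,z in (('cap',24),('cap_mouth',24)):
        for r in cams.place_of(n,t)[:3]: print(n,t,round(r['p'],2),np.round(r['centre']),unproj(c,r['centre'],z).round(1))
    for r in cams.find_in(n,'cap')[:2]: print(r)
    f=c['frame'][:,:,::-1]
    if n=='top': b=f[220:290,400:480]
    else: a=f[300:450,240:440]
    # expected lying cap outline
o=np.zeros((600,800,3),np.uint8);o[:600,:800]=cv2.resize(a,(800,600),interpolation=cv2.INTER_CUBIC);o[380:,:251]=cv2.resize(b,(251,220),interpolation=cv2.INTER_CUBIC);cv2.imwrite('pics/v4.png',o)
E
```

```text
[ 429.03262636 -363.2531913   140.11759651] [-1.131  0.363 -0.441  0.86   0.783 -1.704] 22.15
top cap 0.52 [453. 276.] [ 445.5 -354.1   24. ]
top cap_mouth 0.65 [444. 264.] [ 484.1 -325.4   24. ]
{'extent': [449.4, 272.7, 20.9, 20.4], 'p': 0.58}
{'extent': [315.6, 261.1, 18.8, 25.4], 'p': 0.3}
side cap 0.65 [292. 390.] [ 436.7 -350.4   24. ]
side cap_mouth 0.85 [313. 379.] [ 473.8 -330.2   24. ]
{'extent': [306.5, 385.6, 39.6, 47.2], 'p': 0.82}
```

View pics/v4.png

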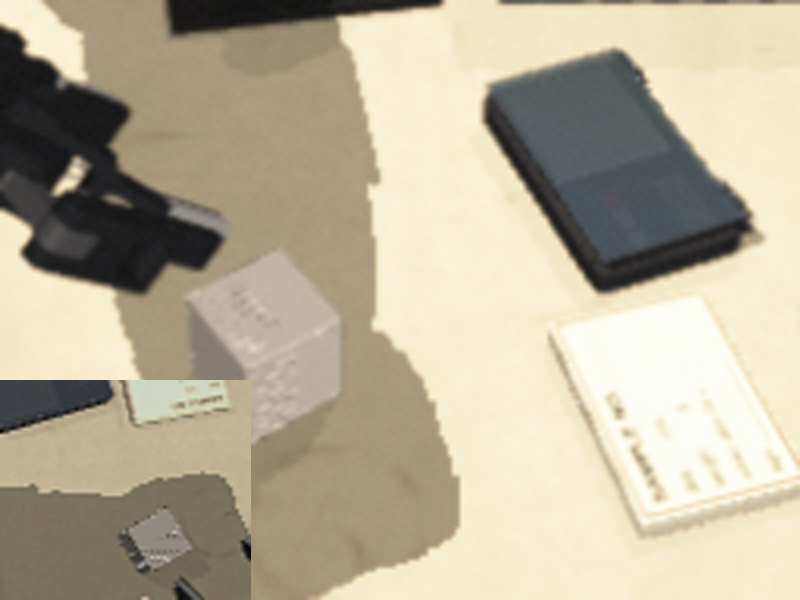

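The cap lies flat, top-face corners in the crop at about (187,297), (280,250), (340,325), (250,365), mouth pointing away. I'll check those against the expected pose.

```bash
python3 - <<'E'
from kin import *
c=cams.camera('side');ct=cams.camera('top')
pts=[unproj(c,(240+(x+.5)/4-.5,300+(y+.5)/4-.5),48)[:2] for x,y in ((187,297),(280,250),(340,325),(250,365))]
print(np.round(pts,1),np.mean(pts,0))
k=251/80.
pt=[unproj(ct,(400+(x+.5)/k-.5,220+(y-380+.5)/k-.5),48)[:2] for x,y in ((122,535),(165,506),(193,547),(150,572))]
print(np.round(pt,1),np.mean(pt,0))
a=.535;m=np.array([np.cos(a),np.sin(a)]);n=np.array([-m[1],m[0]])
ex=np.array([465,-342])+m*(-29.3+24);print('expected centre',ex)
for q in (pts,pt): dd=np.mean(q,0)-ex;print('along',dd@m,'lat',dd@n)
E
```

```text
[[ 428.7 -336.9]
 [ 469.  -313.3]
 [ 492.2 -356.4]
 [ 454.4 -374.4]] [ 461.09151871 -345.25631902]
[[ 464.7 -302.9]
 [ 495.2 -347.4]
 [ 453.6 -374.6]
 [ 427.4 -330.3]] [ 460.20604494 -338.80404213]
expected centre [ 460.44057626 -344.70215751]
along 0.2774510836773215 lat -0.8086049339653776
along 2.8053413315359976 lat 5.193537323571154
```

```bash
python3 - <<'E'
from kin import *
P=tool(.535,np.radians(45),0);z=P.as_matrix()[:,2];g=np.array([460.8,-344.5,28])
print(ik(g+19*z,P),ik(g-60*z,P))
plan([(g-60*z,P,.8),(g+19*z,None,.8)])
E
```

```text
(array([-1.036,  0.521, -0.566,  0.484,  0.785, -1.57 ]), True) (array([-1.14 ,  0.458, -0.494,  0.723,  0.78 , -1.718]), True)
[[0.72,0,0.6,0,0,0.01,0.8],[0.72,0,0.6,0,0,0.01,0.8],[0.71,0,0.6,0,-0.01,0,0.8],[0,0,0.79,0,0,0,0.8],[0,0,0.79,0,0,0,0.8]]
[[0,0,0.79,0,0,0,0.8],[0,0,0.79,0,0,0,0.8],[0,0,0,0,0,0,0.8],[0,0,0,0,0,0,0.8],[0,0,0,0,0,0,0.8]]
end [ 472.4 -337.5   14.5] 10
```

Call:
drive_tool([
  [0.72,0,0.6,0,0,0.01,0.8],
  [0.72,0,0.6,0,0,0.01,0.8],
  [0.71,0,0.6,0,-0.01,0,0.8],
  [0,0,0.79,0,0,0,0.8],
  [0,0,0.79,0,0,0,0.8],
])

```text
clock: 23.28
eef_pos: [448.4, -351.7, 41.6]
tool_rot: [0.369, -0.244, 0.891, 0.101]
contact_force: [-0.1, 1.2, 0.2]
opening: 67.9
grasp_force: 0.0
```

Call:
drive_tool([
  [0,0,0.79,0,0,0,0.8],
  [0,0,0.79,0,0,0,0.8],
  [0,0,0,0,0,0,0],
  [0,0,0,0,0,0,0],
  [0,0,0,0,0,0,0],
])

```text
clock: 23.9
eef_pos: [471.9, -338.4, 14.7]
tool_rot: [0.369, -0.244, 0.891, 0.101]
contact_force: [0.5, -0.5, 0.1]
opening: 47.6
grasp_force: 33.5
```

```bash
python3 - <<'E'
from kin import *
s,p,R=cur();print(p,s['contact_force'],s['opening'],s['grasp_force'],s['clock'])
a=.535;m=np.array([np.cos(a),np.sin(a),0]);z=R.as_matrix()[:,2]
O=np.array([460.8,-344.5,24])-24*m          # cap origin now
capR=Ro.from_matrix(np.c_[[0,0,1],np.cross(m,[0,0,1]),m])  # x up
Q=tool(.19-np.pi/2,np.radians(45),1)
rel=R.inv().apply(O-p); Rc=R.inv()*capR
cz=(Q*Rc).apply([0,0,1]);cx=(Q*Rc).apply([1,0,0]);print('cap z',cz.round(3),'x',cx.round(3),np.arctan2(cx[1],cx[0]))
b=np.array([488.1,88.85,0])
tcp=lambda mouth:b+[0,0,4+mouth+48]-Q.apply(rel)
np.save('rel.npy',rel)
for h in (140,101): print(tcp(h),ik(tcp(h),Q))
w1=p+[0,0,190]; mid=np.array([500,-130,260.])
from scipy.spatial.transform import Slerp
st=plan([(p+[-20,-10,90],None,0),(tcp(175),Q,0)])
# check path feasibility
S=Slerp([0,1],Ro.concatenate([R,Q]));A=p+[-20,-10,90]
print([ (ik(A+(tcp(175)-A)*t,S(t))[1]) for t in np.linspace(0,1,9)])
print(ik(A+(tcp(175)-A)*.5,S(.5)), S(.5).as_matrix()[:,2])
E
```

```text
[ 471.94963178 -338.36157463   14.73555376] [ 0.48300069 -0.50503564  0.11313716] 47.62580957541688 33.48494061268866 23.9
cap z [-0.001 -0.001 -1.   ] x [-0.189  0.982 -0.   ] 1.760626994225164
[490.20044123  79.80651987 155.28146906] (array([ 0.607,  0.43 , -0.32 ,  1.206, -0.703, -1.011]), True)
[490.20044123  79.80651987 116.28146906] (array([ 0.607,  0.475, -0.355,  1.126, -0.703, -1.011]), True)
[[-0.48,0.02,-0.79,0,0,0,0],[-0.48,0.01,-0.8,0,0,0,0],[-0.48,0.02,-0.79,0,0,0,0],[-0.48,0.01,-0.8,0,0,0,0],[-0.48,0.7,0.23,0,0.97,-0.96,0]]
[[-0.54,0.66,0.2,0,0.97,-0.96,0],[-0.59,0.63,0.16,0,0.97,-0.97,0],[-0.64,0.58,0.12,0,0.97,-0.96,0],[-0.69,0.54,0.08,0,0.97,-0.97,0],[-0.72,0.49,0.03,0,0.97,-0.96,0]]
[[-0.76,0.44,-0.02,0,0.97,-0.97,0],[-0.78,0.39,-0.08,0,0.97,-0.96,0],[-0.8,0.34,-0.13,0,0.97,-0.97,0],[-0.81,0.28,-0.18,0,0.97,-0.96,0],[-0.81,0.23,-0.24,0,0.97,-0.96,0]]
[[-0.81,0.18,-0.29,0,0.97,-0.97,0],[-0.8,0.12,-0.35,0,0.97,-0.96,0],[-0.78,0.07,-0.4,0,0.97,-0.97,0],[-0.75,0.02,-0.45,0,0.97,-0.96,0],[-0.72,-0.03,-0.5,0,0.97,-0.97,0]]
[[-0.68,-0.08,-0.55,0,0.97,-0.96,0],[-0.63,-0.12,-0.59,0,0.96,-0.97,0],[-0.58,-0.17,-0.64,0.01,0.97,-0.96,0],[-0.52,-0.2,-0.67,0,0.96,-0.97,0],[0,0,0,0,0,0,0]]
end [490.2  79.9 190.2] 25
[True, True, True, True, True, True, True, True, True]
(array([-0.247, -0.044, -0.7  ,  0.657, -0.045, -1.4  ]), True) [ 0.23537771 -0.10594694 -0.9661121 ]
```

```bash
python3 - <<'E'
from kin import *
rel=np.load('rel.npy');print(rel);rel[1]=0;np.save('rel.npy',rel)
Q=tool(.19-np.pi/2,np.radians(45),1);s,p,R=cur()
t=np.array([488.1,88.85,4+48+175])-Q.apply(rel)
st=plan([(p+[-10,0,140],None,0),(t+[0,0,20],Q,0)])
from scipy.spatial.transform import Slerp
S=Slerp([0,1],Ro.concatenate([R,Q]));A=p+[-10,0,140]
print([ (ik(A+(t+[0,0,20]-A)*u,S(u))[1]) for u in np.linspace(0,1,9)])
E
```

```text
[ 19.40379365   0.35470052 -32.5240508 ]
[[-0.74,0.04,-0.84,0,0,0,0],[-0.74,0.04,-0.84,0,0,0,0],[-0.75,0.04,-0.84,0,0,0,0],[-0.74,0.04,-0.84,0,0,0,0],[-0.75,0.04,-0.84,0,0,0,0]]
[[-0.41,0.69,0.26,0,0.97,-0.96,0],[-0.48,0.66,0.23,0,0.97,-0.96,0],[-0.53,0.63,0.19,0,0.97,-0.97,0],[-0.59,0.59,0.15,0,0.97,-0.96,0],[-0.63,0.55,0.11,0,0.97,-0.97,0]]
[[-0.67,0.51,0.07,0,0.97,-0.96,0],[-0.71,0.46,0.02,0,0.97,-0.97,0],[-0.74,0.41,-0.03,0,0.97,-0.96,0],[-0.76,0.36,-0.08,0,0.97,-0.97,0],[-0.78,0.31,-0.13,0,0.97,-0.96,0]]
[[-0.78,0.25,-0.18,0,0.97,-0.96,0],[-0.79,0.2,-0.24,0,0.97,-0.97,0],[-0.78,0.15,-0.29,0,0.97,-0.96,0],[-0.77,0.1,-0.34,0,0.97,-0.97,0],[-0.75,0.04,-0.39,0,0.97,-0.96,0]]
[[-0.72,0,-0.44,0,0.97,-0.97,0],[-0.68,-0.05,-0.49,0,0.97,-0.96,0],[-0.65,-0.1,-0.54,0,0.96,-0.97,0],[-0.6,-0.14,-0.58,0.01,0.97,-0.96,0],[-0.55,-0.17,-0.61,0,0.96,-0.97,0]]
end [489.7  79.7 210.2] 25
[True, True, True, True, True, True, True, True, True]
```

Call:
drive_tool([
  [-0.74,0.04,-0.84,0,0,0,0],
  [-0.74,0.04,-0.84,0,0,0,0],
  [-0.75,0.04,-0.84,0,0,0,0],
  [-0.74,0.04,-0.84,0,0,0,0],
  [-0.75,0.04,-0.84,0,0,0,0],
])

```text
clock: 24.52
eef_pos: [461.7, -338.2, 155.6]
tool_rot: [0.369, -0.243, 0.891, 0.101]
contact_force: [0.5, 0.5, -0.6]
opening: 47.5
grasp_force: 33.5
```

Call:
drive_tool([
  [-0.41,0.69,0.26,0,0.97,-0.96,0],
  [-0.48,0.66,0.23,0,0.97,-0.96,0],
  [-0.53,0.63,0.19,0,0.97,-0.97,0],
  [-0.59,0.59,0.15,0,0.97,-0.96,0],
  [-0.63,0.55,0.11,0,0.97,-0.97,0],
])

```text
clock: 25.15
eef_pos: [468.9, -233.2, 169.1]
tool_rot: [0.226, -0.403, 0.887, -0.005]
contact_force: [-0.2, 0.2, -1.1]
opening: 47.6
grasp_force: 33.5
```

Call:
drive_tool([
  [-0.67,0.51,0.07,0,0.97,-0.96,0],
  [-0.71,0.46,0.02,0,0.97,-0.97,0],
  [-0.74,0.41,-0.03,0,0.97,-0.96,0],
  [-0.76,0.36,-0.08,0,0.97,-0.97,0],
  [-0.78,0.31,-0.13,0,0.97,-0.96,0],
])

```text
clock: 25.78
eef_pos: [475.6, -128.3, 183.2]
tool_rot: [0.07, -0.538, 0.832, -0.11]
contact_force: [0.3, -0.2, -0.7]
opening: 47.9
grasp_force: 33.5
```

Call:
drive_tool([
  [-0.78,0.25,-0.18,0,0.97,-0.96,0],
  [-0.79,0.2,-0.24,0,0.97,-0.97,0],
  [-0.78,0.15,-0.29,0,0.97,-0.96,0],
  [-0.77,0.1,-0.34,0,0.97,-0.97,0],
  [-0.75,0.04,-0.39,0,0.97,-0.96,0],
])

```text
clock: 26.4
eef_pos: [483.0, -23.4, 196.9]
tool_rot: [-0.09, -0.644, 0.731, -0.208]
contact_force: [1.0, -0.5, -0.1]
opening: 47.5
grasp_force: 33.5
```

Call:
drive_tool([
  [-0.72,0,-0.44,0,0.97,-0.97,0],
  [-0.68,-0.05,-0.49,0,0.97,-0.96,0],
  [-0.65,-0.1,-0.54,0,0.96,-0.97,0],
  [-0.6,-0.14,-0.58,0.01,0.97,-0.96,0],
  [-0.55,-0.17,-0.61,0,0.96,-0.97,0],
])

```text
clock: 27.02
eef_pos: [489.8, 81.0, 210.6]
tool_rot: [0.244, 0.713, -0.588, 0.295]
contact_force: [0.7, -0.4, -1.5]
opening: 47.4
grasp_force: 33.5
```

```bash
python3 - <<'E'
from kin import *
rel=np.load('rel.npy');s,p,R=cur();print(p,s['joint_pos'].round(3),s['opening'],s['clock'])
Q=tool(.19-np.pi/2,np.radians(45),1);print(np.degrees((R.inv()*Q).as_rotvec()).round(2))
t=np.array([488.1,88.85,4+48])-Q.apply(rel)
plan([(t+[0,0,125],Q,0)])
cs=cams.camera('side')
for r in cams.place_of('side','cap')[:2]+cams.place_of('side','cap_mouth')[:2]: print(r)
print(proj(cs,[p+R.apply(rel),p+R.apply(rel)-[0,0,48]]).round(1))
E
```

```text
[489.83873879  80.98570465 210.56620793] [ 0.609  0.38  -0.255  1.322 -0.702 -1.011] 47.36576231184383 27.025
[-0.01  0.    0.11]
[[-0.65,0,0.67,0,0,0.01,0],[-0.65,0,0.68,0,0,0.01,0],[-0.65,0.01,0.67,0,0,0.01,0],[0,0,0,0,0,0,0],[0,0,0,0,0,0,0]]
end [489.8  79.7 140.4] 5
{'centre': [309.0, 165.4], 'p': 0.82}
{'centre': [306.2, 183.7], 'p': 0.82}
[[308.8 164.7]
 [309.4 184. ]]
```

Call:
drive_tool([
  [-0.65,0,0.67,0,0,0.01,0],
  [-0.65,0,0.68,0,0,0.01,0],
  [-0.65,0.01,0.67,0,0,0.01,0],
  [0,0,0,0,0,0,0],
  [0,0,0,0,0,0,0],
])

```text
clock: 27.8
eef_pos: [489.9, 78.6, 141.0]
tool_rot: [0.243, 0.712, -0.59, 0.295]
contact_force: [-1.1, 0.0, 0.3]
opening: 47.9
grasp_force: 33.5
```

```bash
python3 - <<'E'
from kin import *
from fit import hullpts
rel=np.load('rel.npy');s,p,R=cur();print(p,s['clock'])
cs=cams.camera('side');S=8;x0,y0=270,150
im=cv2.resize(cs['frame'][y0:y0+75,x0:x0+100,::-1],None,fx=S,fy=S,interpolation=cv2.INTER_CUBIC)
O=p+R.apply(rel);print(O)
for g,bs,col in (((488.1,88.85,.19),((56,4,4),(56,86,86),(48,94,94)),(0,0,255)),((O[0],O[1],.19),((48,O[2],O[2]),(48,O[2]-48,O[2]-48)),(0,160,0))):
    for b in bs:
        q=((proj(cs,hullpts(*g,[b])[:4])-[x0,y0]+.5)*S-.5).astype(int);cv2.polylines(im,[q],True,col,1)
cv2.imwrite('pics/v5.png',im)
E
```

```text
[489.92832536  78.5880474  140.9600328 ] 27.8
[488.12175512  87.62385173 177.69437141]
```

View pics/v5.png

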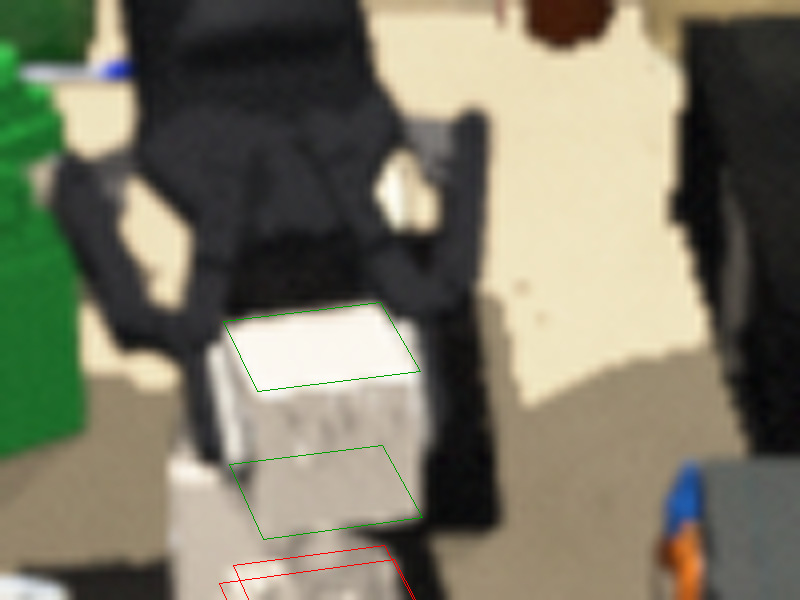

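The cap model outline (green) matches the held cap, upside down above the bottle. Lowering gently.

Call:
drive_tool([
  [-0.2,0,0.2,0,0,0,0],
  [-0.2,0,0.2,0,0,0,0],
  [-0.15,0,0.15,0,0,0,0],
  [0,0,0,0,0,0,0],
  [0,0,0,0,0,0,0],
])

```text
clock: 28.48
eef_pos: [489.6, 79.2, 120.3]
tool_rot: [0.243, 0.712, -0.589, 0.295]
contact_force: [0.7, 0.0, -0.3]
opening: 47.7
grasp_force: 33.5
```

Call:
drive_tool([
  [-0.04,0,0.04,0,0,0,0],
  [-0.04,0,0.04,0,0,0,0],
  [-0.04,0,0.04,0,0,0,0],
  [0,0,0,0,0,0,0],
  [0,0,0,0,0,0,0],
])

```text
clock: 29.1
eef_pos: [489.5, 79.0, 116.1]
tool_rot: [0.243, 0.712, -0.589, 0.295]
contact_force: [-0.8, -2.0, 1.5]
opening: 47.8
grasp_force: 33.7
```

```bash
python3 - <<'E'
from kin import *
rel=np.load('rel.npy')
for i in range(4):
    s,p,R=cur();O=p+R.apply(rel);print(p.round(1),O.round(1),'mouth',(O[2]-52).round(1),s['contact_force'].round(1),s['wrist_torque'].round(2));cams.camera('side')
E
```

```text
[489.5  79.  116.1] [487.8  88.1 152.8] mouth 100.8 [-0.8 -2.   1.5] [ 0.33  0.22 -0.11]
[489.5  79.  116.1] [487.8  88.1 152.8] mouth 100.8 [-1.2 -1.8  0.2] [ 0.31  0.2  -0.14]
[489.5  79.  116.1] [487.8  88.1 152.8] mouth 100.8 [-0.7 -1.   1. ] [ 0.24  0.23 -0.07]
[489.6  79.  116.1] [487.8  88.1 152.9] mouth 100.9 [-1.  -1.5  1.9] [ 0.26  0.24 -0.14]
```

Contact at 101 mm, i.e. on the bumps. I'll press while still gripping it square, watching the force.

Call:
drive_tool([
  [-0.06,0,0.06,0,0,0,0],
  [-0.06,0,0.06,0,0,0,0],
  [0,0,0,0,0,0,0],
  [0,0,0,0,0,0,0],
  [0,0,0,0,0,0,0],
], force=60)

```text
clock: 29.92
eef_pos: [489.6, 79.3, 111.6]
tool_rot: [0.243, 0.712, -0.589, 0.295]
contact_force: [0.1, -0.4, -2.2]
opening: 47.5
grasp_force: 66.0
```

```bash
python3 - <<'E'
from kin import *
rel=np.load('rel.npy')
s,p,R=cur();O=p+R.apply(rel);print(p.round(1),O.round(1),'mouth',(O[2]-52).round(1),s['contact_force'].round(1),s['wrist_torque'].round(2),R.as_matrix()[:,2].round(3))
E
```

```text
[489.6  79.3 111.6] [487.8  88.4 148.3] mouth 96.3 [ 0.1 -0.4 -2.2] [ 0.89  0.19 -0.01] [ 0.133 -0.693 -0.708]
```

Call:
drive_tool([
  [-0.06,0,0.06,0,0,0,0],
  [-0.06,0,0.06,0,0,0,0],
  [-0.06,0,0.06,0,0,0,0],
  [0,0,0,0,0,0,0],
  [0,0,0,0,0,0,0],
])

```text
clock: 30.55
eef_pos: [489.5, 79.2, 105.3]
tool_rot: [0.243, 0.712, -0.589, 0.295]
contact_force: [-1.1, -1.9, -0.9]
opening: 47.3
grasp_force: 66.2
```

```bash
python3 - <<'E'
from kin import *
rel=np.load('rel.npy')
s,p,R=cur();O=p+R.apply(rel);print(p.round(1),O.round(1),'mouth',(O[2]-52).round(1),s['contact_force'].round(1),s['wrist_torque'].round(2),R.as_matrix()[:,2].round(3))
E
```

```text
[489.5  79.2 105.3] [487.8  88.2 142. ] mouth 90.0 [-1.1 -1.9 -0.9] [ 0.5   0.29 -0.15] [ 0.133 -0.694 -0.708]
```

Call:
drive_tool([
  [-0.04,0,0.04,0,0,0,0],
  [-0.04,0,0.04,0,0,0,0],
  [0,0,0,0,0,0,0],
  [0,0,0,0,0,0,0],
  [0,0,0,0,0,0,0],
])

```text
clock: 31.18
eef_pos: [489.8, 79.0, 105.3]
tool_rot: [0.243, 0.712, -0.588, 0.296]
contact_force: [-8.5, 3.2, 21.0]
opening: 47.1
grasp_force: 68.4
```

```bash
python3 - <<'E'
from kin import *
rel=np.load('rel.npy')
s,p,R=cur();O=p+R.apply(rel);print(p.round(1),O.round(1),'mouth',(O[2]-52).round(1),s['contact_force'].round(1),s['wrist_torque'].round(2),R.as_matrix()[:,2].round(3))
cs=snap('side','side6.png')
for n,z in (('cap',142),('cap_mouth',94)):
    for r in cams.place_of('side',n)[:2]: print(n,r,unproj(cs,r['centre'],z).round(1))
S=8;cv2.imwrite('pics/v6.png',cv2.resize(cs['frame'][190:265,265:365,::-1],None,fx=S,fy=S,interpolation=cv2.INTER_CUBIC))
E
```

```text
[489.8  79.  105.3] [488.   88.1 142. ] mouth 90.0 [-8.5  3.2 21. ] [-1.58  1.22 -1.3 ] [ 0.135 -0.695 -0.706]
cap {'centre': [311.9, 204.7], 'p': 0.83} [493.   95.8 142. ]
cap_mouth {'centre': [308.0, 224.8], 'p': 0.87} [482.   83.6  94. ]
```

View pics/v6.png

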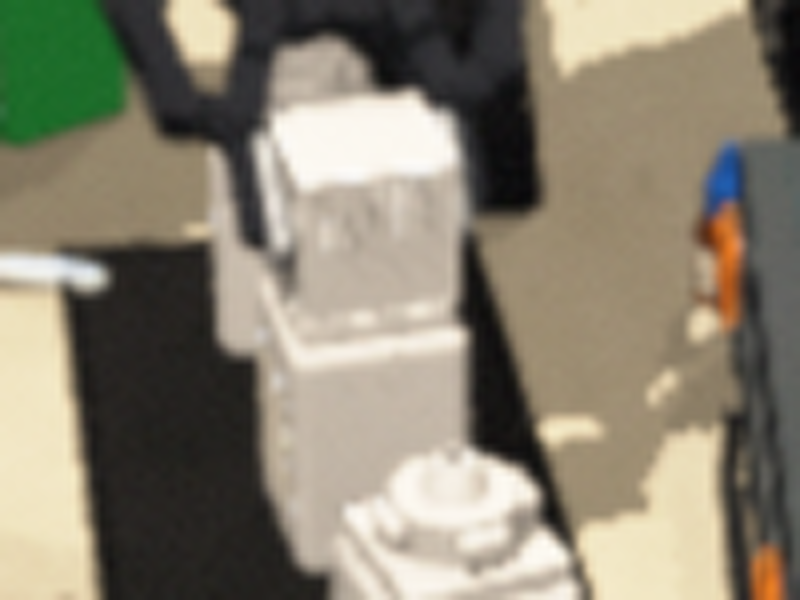

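The rim at (380,315) sits on the shoulder, and 21 N at exactly 90 mm says it is home. Easing off, releasing and retreating.

Call:
drive_tool([
  [0.07,0,-0.07,0,0,0,0],
  [0,0,0,0,0,0,0],
  [0,0,0,0,0,0,0.75],
  [0,0,0,0,0,0,0.75],
  [0,0,0,0,0,0,0.75],
])

```text
clock: 31.95
eef_pos: [489.7, 79.2, 104.9]
tool_rot: [0.243, 0.712, -0.589, 0.295]
contact_force: [-0.6, 0.2, -0.0]
opening: 63.9
grasp_force: 0.0
```

Call:
drive_tool([
  [0,0,-0.6,0,0,0,0.75],
  [0,0,-1,0,0,0,0.75],
  [0,0,-1,0,0,0,0.75],
  [0,0,-1,0,0,0,0.75],
  [0,0,-1,0,0,0,0.75],
])

```text
clock: 32.58
eef_pos: [474.2, 159.5, 187.0]
tool_rot: [0.243, 0.712, -0.589, 0.295]
contact_force: [0.7, -0.9, -0.2]
opening: 64.0
grasp_force: 0.0
```

Call:
drive_tool([
  [0.5,0,-0.7,0,0,0,0.75],
  [0.5,0,-0.7,0,0,0,0.75],
  [0.5,0,-0.7,0,0,0,0.75],
  [0,0,0,0,0,0,0.75],
  [0,0,0,0,0,0,0.75],
])

```text
clock: 33.2
eef_pos: [472.0, 169.1, 249.3]
tool_rot: [0.243, 0.712, -0.589, 0.295]
contact_force: [0.1, 0.1, -0.3]
opening: 63.8
grasp_force: 0.0
```

```bash
python3 - <<'E'
from kin import *
from fit import hullpts
s,p,R=cur();print(p,s['contact_force'],s['clock'])
cs=cams.camera('side');S=6;x0,y0=260,175
im=cv2.resize(cs['frame'][y0:y0+100,x0:x0+130,::-1],None,fx=S,fy=S,interpolation=cv2.INTER_CUBIC)
for b,col in (((56,86,86),(0,0,255)),((48,142,142),(0,160,0)),((48,94,94),(0,160,0))):
    q=((proj(cs,hullpts(488,88.5,.19,[b])[:4])-[x0,y0]+.5)*S-.5).astype(int);cv2.polylines(im,[q],True,col,1)
cv2.imwrite('pics/v7.png',im)
E
```

```text
[472.0368447  169.14585707 249.34064401] [ 0.14742341  0.14358445 -0.29066838] 33.2
```

View pics/v7.png

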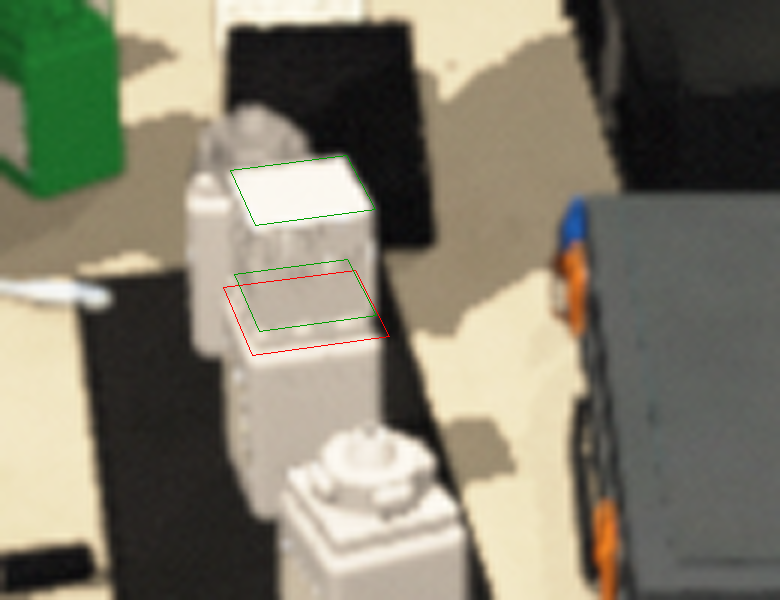

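The cap's top face matches the fully-home outline at (300,190), and all three bottles stand in the tray.

```bash
python3 -c "
from rig import job
print(job.hand_in())"
```

```text
the job is handed in; nothing more can be done
None
```

The middle bottle, bottle_b, was the full one (about 2.7 N when lifted); the cap is upside down on it, pressed home to the shoulder, and the job is handed in at about 33 s with no verdict returned.

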